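# Make up a glass sample board on the levelling table

### The job

Level the bonding table first, by turning its T-knob until the bubble sits between the two lines of its spirit vial, then lay every glass sample lying on the bench flat and squarely inside a pale glue pad of the dark board, one to a pad (any pad will do), without dropping any. When all are laid and the table is still level, cure the glue: hold the UV lamp, window down, steady over the middle of the board with its underside about 10 cm above the board for three seconds, then set the lamp back on its black rubber mat. Leave everything else on the bench where it is.

Things in the scene. Friction and masses are not known exactly. Their poses are not given: they have to be found in the camera images.
- platform (a joint): tilt of the bonding table's hinged aluminium plate (270 x 310 mm, 10 mm thick, carrying the dark board, 235 x 225 mm), in rad: 0 = level, negative = front edge (towards the robot, where the knob is) too low. It starts too low in front, by 0.027 to 0.047. It moves only with the tilt knob, 0.008 rad per rad of knob, and stays where it is left. Level means within 0.006
- tilt_knob (a joint): turn of the tilt screw's knob in rad, growing clockwise seen from above, which raises the front of the plate; range -6.2 to 3.2; the plate is level at 0, within its tolerance from -0.75 to 0.75, so this reading is a finer guide than the plate's own tilt. Stiff (0.08 N m of friction): it stays where it is left. The knob does not rise or fall as it turns
- knob_grip (a point): point to grip the knob: centre of its black T-bar, 64 mm long, 17 mm thick, 26 mm tall (13 mm above and below this point), on the screw's vertical axis in front of the plate, about 76 mm above the bench. x axis along the bar, turning with it, z up. The plate near it stays at least 25 mm lower than this point
- bubble_mid (a point): white bubble (18 mm long) of the spirit vial on the right-hand edge of the plate, the vial lying front to back. The bubble moves away from the robot when the front is low, 6 mm per 0.01 rad of tilt; it sits between the two black lines when the plate is level
- board_mid (a point): centre of the dark board's top face, about 46 mm above the bench when level; x axis away from the knob, y to the left seen from the knob, z up out of the board. The board is fixed to the plate. The table stands on the left half of the bench at a different place and angle each time
- bay0 (a point): centre of the near left glue pad, on the board's top face: a pale rectangle 100 x 60 mm, long side along this point's x axis (front to back of the plate), z up. The four pads lie 105 mm apart front to back and 115 mm apart side to side; nothing stands up round them but the vial (15 mm high above the plate, its near side 74 mm to the right of the centres of the right-hand pads)
- bay1 (a point): centre of the near right glue pad, as bay0
- bay2 (a point): centre of the far left glue pad, as bay0
- bay3 (a point): centre of the far right glue pad, as bay0
- glass1: a greenish glass sample, rectangular plate 90 x 50 x 8 mm, 90 g, lying flat on the bench; origin at the centre of its underside, x along the 90 mm side, y along the 50 mm side, z up. Two to four of these samples are present, all alike
- glass2: a glass sample, as glass1; may be absent
- glass3: a glass sample, as glass1; may be absent
- glass4: a glass sample, as glass1; may be absent
- uv_lamp: hand-held UV lamp, switched on: grey box 190 x 80 x 44 mm, window in its underside, about 0.45 kg, with a black bar handle on top: bar along the lamp's x axis, 110 mm long, 18 mm square, its centre 83 mm above the underside, with 30 mm free height below the bar and 90 mm free length between its posts. Origin at the centre of the underside, z up
- lamp_mat: black rubber mat on the right of the bench, 240 x 130 x 4 mm, fixed, on which the lamp stands at the start; origin at the centre of its underside, x along the 240 mm side
- tape_roll: bystander: roll of tape lying flat, 84 mm across, 24 mm high, among the samples; origin at the centre of its underside
- cork_pad: bystander: square cork pad 66 x 66 x 12 mm among the samples, not a glass sample; origin at the centre of its underside
- tape_measure: bystander: black tape measure, 70 x 35 x 65 mm, standing beyond the samples; origin at the centre of its underside
Things that resemble listed ones, but are neither listed nor needed, are in the scene too. What is shaped like the glass3 but pink or yellow is not meant.

How it is judged:
By the outcome, as a careful person would: the job done as asked, in the order asked, and still so for the second after the job is handed in, with the robot touching nothing.
Of glass1, glass2, glass3, glass4 only 2 to 4 are there at a start; the rules pass over those that are not, and their reading is None.
At some moment in a run one of glass1, glass2, glass3, glass4, uv_lamp may be knocked a few centimetres aside while the robot is not near it.
It also fails if it takes over 210 s, if anything falls off the work surface, if the arm or the gripper's body presses on something with over 40 N, if the wrist force passes 120 N, or if a joint passes its speed limit or range.

### The arm

A 7-joint arm with a two-finger parallel gripper is mounted at the origin on the work surface. World frame = base frame: x ahead of the robot, y to its left, z up, the work surface at z = 0. Lengths are in mm, angles in rad, forces in N, time in s.
With the tool pointing down it reaches from about 400 to 850 mm from the base axis. Payload 10.4 kg.
Tool frame: the origin (TCP) lies midway between the tips of the shut fingers; the grasp point (between the pads) lies 19 mm behind it; z points along the fingers, y is the line along which they close (so a half turn about z gives the same grasp; the last joint's range is limited). The gripper opens to 87 mm and grips with 3 to 60 N. Pads are 19 mm wide; open, the fingers measure 117 mm over their backs; the gripper's body (75 mm by 190 mm) begins 51 mm behind the grasp point.
Start: joints at [1.088, 0.332, -0.065, 1.46, 0.022, 1.35, -0.088], TCP at [277.38, -560.101, 222.576] pointing down, gripper open.
Joint ranges: [-2.6, 2.6], [-0.5, 2.12], [-1.47, 1.34], [0.16, 2.42], [-1.27, 4.41], [0.06, 2.06], [-2.6, 2.6]. Speed limits (rad/s): [2.22, 2.22, 2.79, 2.79, 3.14, 3.14, 3.14].

### API

Orientations are given as a unit quaternion [x, y, z, w].
In Python, from workcell import env, cams, spotter gives the robot as it stands.
- The arm moves only by the tool jog_arm, never from a script. Its argument "series" is a list of rows, each an object of numbers: "fingers": the closure, from 0 (fully open) to 1 (shut); "dx", "dy", "dz": the shift along the tool's x, y, z in m; "spin": the turn about the tool's z in degrees. A call has 1 to 12 rows; each row is the pose to reach, as a shift and turn from the pose commanded when the call began, along the tool's axes at that moment; what a row does not reach only later rows make up. A row lasts 1/8 s, in which the tool goes at most 62.5 mm and 10.7 degrees, less where a joint would pass 70% of its speed; a pose out of reach is approached as far as the arm can. A call with a gripper value outside its range is refused whole. The fingers move at their own pace and stop on an object; "newtons" is the grip in N (left out, the last holds). Time passes only in rows, so rows that repeat a pose let the fingers close. It gives the time, the measured TCP pose, the force, the opening and the grip force at its end, in the units of the state.
- env.get_state(): the state, without advancing time (a new reading comes with each control period).
- cams.grab_frame(name): name is "side" or "top" or "wrist"; returns (picture, depth): 420x560x3 uint8, blue, green, red; 420x560 float32, mm along the optical axis (not along the pixel's ray), 0 where there is no reading.
- cams.camera_params(name): a dict with "fov_y" (degrees; the focal length in pixels is half the picture's height over the tangent of half this angle, whatever the lens; pixels are square), "cx", "cy" (the principal point, pixels), "eye" and "orientation" of the camera in the world; the wrist camera has in their place "T_tool_cam" (4x4, takes a point from camera to tool coordinates, whose origin is the TCP and whose axes are the flange's). Camera axes: x right, y down, z forward; pixel columns grow to the right and rows downward; lengths in mm; the calibration is good to about 2 mm. A picture is of the moment at which its call begins: read the wrist's pose just before it. camera_params takes no time and is no camera call.
- env.sign_off(): hands the job in; it is judged then, once.
Trained networks look in the newest picture that a camera, given by its name, has taken for a name from the list of things; names that differ only in an ending like _2 or _b are one class to them, and where a whole thing is asked for, a point or a joint stands for the part that bears it (a point fixed in the world has none). Each returns a list of dicts, best first, with "confidence" (0 to 1); they miss things now and then, are a little off and sometimes report something else, mostly with a low value. They report only what shows in the picture. A call takes as long as a camera call. They do not tell look-alikes from the thing itself.
- spotter.recognise(camera, thing): "extent" ([centre column, centre row, width, height] in pixels, round what is visible of it).
- spotter.spot_point(camera, thing): "xy" ([column, row] in pixels: a listed point, or the origin of a listed thing).
The state is a dict: "t": time; "joint_positions": joint angles; "joint_vel": joint speeds; "joint_efforts": joint torques, N m; "ee_pos": TCP position; "tool_rot": TCP orientation; "wrist_force": force on the tool from outside, world axes, zero at the start; "wrist_torque": the same for the moment, N m; "opening": opening from 0.0 (shut) to 1.0 (fully open); "finger_force": force on a finger pad.
Only numpy, scipy, OpenCV 4.12 (cv2) and the standard library are available. Lean on these libraries where they do the work, as an engineer would, in place of code of your own. Each camera call takes 0.05 s, during which the arm holds its last target. There are 200 camera calls.

## Working session

There is one attempt and no reset: what is moved stays moved. The work goes in short steps, Python scripts to look and compute and a tool call to move; the robot and the scene stay as the last step left them, time stands still between calls to the robot, and variables do not carry over. Pictures are saved under pics/ and viewed, at most 14 in all, crops included, and the job is handed in when it is done.

Besides the shell and the picture viewer there is one more tool, called after "Request:" by a JSON object that holds its "fn" and its "kwargs". jog_arm: Moves the arm, as the interface text tells. Its arguments: {"type":"object","properties":{"series":{"type":"array","items":{"type":"object","properties":{"fingers":{"type":"number"},"dx":{"type":"number"},"dy":{"type":"number"},"dz":{"type":"number"},"spin":{"type":"number"}}}},"newtons":{"type":"number"}},"required":["series"]}

```bash
ls; mkdir -p pics; cat > h.py <<'E'
import numpy as np, cv2, json
from scipy.spatial.transform import Rotation as R
from workcell import env, cams, spotter
def cam(name, st=None):
    p=cams.camera_params(name)
    f=210/np.tan(np.radians(p["fov_y"])/2)
    if name=="wrist":
        st=st or env.get_state()
        T=np.eye(4);T[:3,:3]=R.from_quat(st["tool_rot"]).as_matrix();T[:3,3]=st["ee_pos"]
        M=T@np.array(p["T_tool_cam"])
    else:
        M=np.eye(4);o=np.array(p["orientation"]);M[:3,:3]=R.from_quat(o).as_matrix() if o.size==4 else o;M[:3,3]=p["eye"]
    return f,p["cx"],p["cy"],M
def ray(c,u,v,z):   # pixel -> world on plane z
    f,cx,cy,M=c; d=M[:3,:3]@np.array([(u-cx)/f,(v-cy)/f,1]); e=M[:3,3]
    return e+d*(z-e[2])/d[2]
def pt(c,u,v,dep):
    f,cx,cy,M=c; return M[:3,:3]@(np.array([(u-cx)/f,(v-cy)/f,1])*dep)+M[:3,3]
def cloud(c,D):
    f,cx,cy,M=c; v,u=np.mgrid[:D.shape[0],:D.shape[1]]
    P=np.stack([(u-cx)/f*D,(v-cy)/f*D,D],-1)@M[:3,:3].T+M[:3,3]; P[D==0]=np.nan
    return P
def proj(c,P):
    f,cx,cy,M=c; q=M[:3,:3].T@(np.array(P)-M[:3,3]); return q[0]/q[2]*f+cx,q[1]/q[2]*f+cy
def tool(st,P,yaw=None):
    "tool-frame shift (m) to world TCP P"
    Rm=R.from_quat(st["tool_rot"]).as_matrix(); return Rm.T@(np.array(P)-st["ee_pos"])/1000
E
python3 - <<'E'
from h import *
st=env.get_state();print(st["t"],st["ee_pos"],R.from_quat(st["tool_rot"]).as_matrix().round(3).tolist())
for n in("top","side"):
    im,D=cams.grab_frame(n);cv2.imwrite(f"pics/{n}0.png",im);print(cams.camera_params(n))
    np.save(f"pics/{n}0.npy",D)
    for t in("glass1","board_mid","knob_grip","bubble_mid","bay0","bay1","bay2","bay3","uv_lamp","lamp_mat","tape_roll","cork_pad"):
        print(n,t,[(np.round(r["xy"]).tolist(),round(r["confidence"],2)) for r in spotter.spot_point(n,t)])
print(cams.camera_params("wrist"))
E
```

```text
pics
0.0 [ 277.16544066 -559.7477668   221.75804479] [[0.896, 0.444, -0.001], [0.444, -0.896, 0.001], [-0.0, -0.001, -1.0]]
{'fov_y': 53.921923606881386, 'cx': 282.69277059538484, 'cy': 207.65728548677407, 'eye': array([389.91212218, -58.11757035, 958.15974635]), 'orientation': array([-0.70180595,  0.70816571, -0.049543  ,  0.05928937])}
top glass1 [([293.0, 157.0], 0.9), ([400.0, 328.0], 0.88), ([292.0, 252.0], 0.85), ([290.0, 198.0], 0.79), ([356.0, 257.0], 0.63), ([415.0, 111.0], 0.59)]
top board_mid [([174.0, 200.0], 0.83)]
top knob_grip [([168.0, 285.0], 0.92)]
top bubble_mid [([235.0, 185.0], 0.59)]
top bay0 [([146.0, 173.0], 0.86), ([151.0, 221.0], 0.79), ([199.0, 219.0], 0.76), ([195.0, 173.0], 0.58)]
top bay1 [([146.0, 173.0], 0.86), ([151.0, 221.0], 0.79), ([199.0, 219.0], 0.76), ([195.0, 173.0], 0.58)]
top bay2 [([146.0, 173.0], 0.86), ([151.0, 221.0], 0.79), ([199.0, 219.0], 0.76), ([195.0, 173.0], 0.58)]
top bay3 [([146.0, 173.0], 0.86), ([151.0, 221.0], 0.79), ([199.0, 219.0], 0.76), ([195.0, 173.0], 0.58)]
top uv_lamp [([440.0, 206.0], 0.97)]
top lamp_mat []
top tape_r
[... 1069 characters left out ...]
16.0], 0.81), ([263.0, 281.0], 0.71), ([282.0, 199.0], 0.63)]
side uv_lamp [([300.0, 157.0], 0.72)]
side lamp_mat [([302.0, 158.0], 0.65)]
side tape_roll [([282.0, 196.0], 0.82), ([251.0, 324.0], 0.72), ([263.0, 231.0], 0.49)]
side cork_pad [([235.0, 188.0], 0.6)]
{'fov_y': 69.4703361352631, 'cx': 284.12684013216386, 'cy': 209.99329954084283, 'T_tool_cam': array([[ 6.98201342e-04, -9.66087739e-01, -2.58213078e-01,
         7.02569487e+01],
       [ 9.99999488e-01,  4.85430982e-04,  8.87763185e-04,
         7.93785445e-01],
       [-7.32312500e-04, -2.58213565e-01,  9.66087583e-01,
        -1.62369125e+02],
       [ 0.00000000e+00,  0.00000000e+00,  0.00000000e+00,
         1.00000000e+00]])}
```

View pics/top0.png

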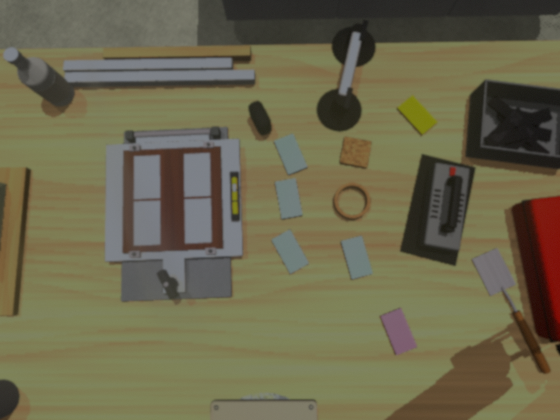

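```bash
cat > geo.py <<'E'
from h import *
im=cv2.imread("pics/top0.png");D=np.load("pics/top0.npy");c=cam("top");P=cloud(c,D)
def show(n,u,v):
    print(n,P[v,u].round(0).tolist(), im[v,u].tolist())
for n,u,v in [("g",293,157),("g",400,328),("g",292,252),("g",290,198),("g",356,257),("g",415,111),("board",174,200),("knob",168,285),("bub",235,185),("b",146,173),("b",151,221),("b",199,219),("b",195,173),("lamp",440,206)]: show(n,u,v)
E
python3 geo.py
```

```text
g [659.0, -71.0, 9.0] [123, 126, 111]
g [264.0, -305.0, 5.0] [112, 95, 125]
g [nan, nan, nan] [123, 126, 112]
g [560.0, -63.0, 7.0] [124, 126, 113]
g [422.0, -212.0, 8.0] [123, 125, 111]
g [768.0, -365.0, 12.0] [14, 125, 122]
board [552.0, 200.0, 42.0] [41, 49, 74]
knob [365.0, 193.0, 88.0] [71, 75, 76]
bub [584.0, 61.0, 49.0] [117, 123, 124]
b [615.0, 265.0, 44.0] [135, 129, 125]
b [505.0, 250.0, 42.0] [130, 124, 121]
b [509.0, 143.0, 39.0] [135, 129, 124]
b [614.0, 153.0, 43.0] [136, 129, 124]
lamp [531.0, -395.0, 49.0] [77, 80, 80]
```

The top view shows four greenish samples at about (291,153), (288,198), (290,251) and (357,257). There are pink, yellow and pale-lilac decoys. The board is at (172,200), the knob at (168,285) and the lamp at (447,205). Next I measure the poses.

```bash
cat >> h.py <<'E'
def rects(im,c,z,mask,amin,amax):
    "oriented rects on plane z: [cx,cy,L,W,yaw of long side deg]"
    out=[]
    cs,_=cv2.findContours(mask.astype(np.uint8),cv2.RETR_EXTERNAL,cv2.CHAIN_APPROX_NONE)
    for k in cs:
        if len(k)<12: continue
        W=np.array([ray(c,u,v,z)[:2] for u,v in k[:,0]],np.float32)
        (x,y),(a,b),t=cv2.minAreaRect(W)
        if amin<a*b<amax:
            if a<b: a,b,t=b,a,t+90
            out.append((round(x,1),round(y,1),round(a,1),round(b,1),round((t+90)%180-90,1),k[:,0].mean(0).round().tolist()))
    return out
def glassmask(im):
    b,g,r=[im[...,i].astype(int) for i in range(3)]
    m=((b-r>4)&(g-r>4)&(abs(g-b)<14)&(g>85)).astype(np.uint8)
    return cv2.morphologyEx(m,cv2.MORPH_OPEN,np.ones((3,3)))
def padmask(im):
    b,g,r=[im[...,i].astype(int) for i in range(3)]
    m=((b-r>2)&(b-g>1)&(g>105)&(b-r<25)).astype(np.uint8)
    return cv2.morphologyEx(m,cv2.MORPH_OPEN,np.ones((3,3)))
E
python3 - <<'E'
from geo import *
for r in rects(im,c,8,glassmask(im),1500,8000): print("glass",r)
for r in rects(im,c,43,padmask(im),2500,9000): print("pad",r)
# table plane
m=(P[...,2]>15)&(P[...,2]<70)&(P[...,0]>430)&(P[...,0]<690)&(P[...,1]>90)&(P[...,1]<310)
Q=P[m];A=np.c_[Q[:,:2],np.ones(len(Q))]
for _ in range(4):
    s=np.linalg.lstsq(A,Q[:,2],rcond=None)[0];e=abs(A@s-Q[:,2]);A,Q=A[e<6],Q[e<6]
print("slope",s,len(Q))
# lamp handle: points above 70
m=(P[...,2]>72)&(P[...,2]<110)&(P[...,1]<-300)&(P[...,0]>400)&(P[...,0]<650)&(P[...,1]>-500)
Q=P[m];print("handle",len(Q),cv2.minAreaRect(Q[:,:2].astype(np.float32)),np.median(Q[:,2]))
m=(P[...,2]>36)&(P[...,2]<60)&(P[...,1]<-300)&(P[...,0]>400)&(P[...,0]<650)&(P[...,1]>-500)
Q=P[m];print("box",len(Q),cv2.minAreaRect(Q[:,:2].astype(np.float32)),np.median(Q[:,2]))
m=(P[...,2]>80)&(P[...,2]<100)&(P[...,0]>310)&(P[...,0]<430)&(P[...,1]>130)&(P[...,1]<260)
Q=P[m];print("knob",len(Q),cv2.minAreaRect(Q[:,:2].astype(np.float32)),np.median(Q[:,2]))
E
```

```text
g [659.0, -71.0, 9.0] [123, 126, 111]
g [264.0, -305.0, 5.0] [112, 95, 125]
g [nan, nan, nan] [123, 126, 112]
g [560.0, -63.0, 7.0] [124, 126, 113]
g [422.0, -212.0, 8.0] [123, 125, 111]
g [768.0, -365.0, 12.0] [14, 125, 122]
board [552.0, 200.0, 42.0] [41, 49, 74]
knob [365.0, 193.0, 88.0] [71, 75, 76]
bub [584.0, 61.0, 49.0] [117, 123, 124]
b [615.0, 265.0, 44.0] [135, 129, 125]
b [505.0, 250.0, 42.0] [130, 124, 121]
b [509.0, 143.0, 39.0] [135, 129, 124]
b [614.0, 153.0, 43.0] [136, 129, 124]
lamp [531.0, -395.0, 49.0] [77, 80, 80]
glass (421.8, -212.4, 85.0, 45.6, 14.3, [356.0, 257.0])
glass (436.8, -60.7, 85.1, 44.6, 28.8, [290.0, 251.0])
glass (559.8, -58.5, 85.7, 44.9, 9.8, [288.0, 198.0])
glass (666.9, -64.4, 86.3, 45.3, 21.7, [290.0, 154.0])
pad (501.9, 258.7, 97.8, 54.4, 2.2, [147.0, 223.0])
pad (505.7, 145.2, 97.8, 56.6, 1.1, [197.0, 220.0])
pad (607.0, 262.9, 97.8, 55.0, 2.7, [147.0, 177.0])
pad (611.5, 150.0, 98.6, 57.5, 1.1, [197.0, 175.0])
pad (689.6, 208.5, 167.1, 27.7, -88.0, [172.0, 141.0])
pad (883.5, 274.3, 395.7, 22.7, -90.0, [148.0, 63.0])
pad (878.4, -209.9, 155.3, 18.9, -13.8, [350.0, 62.0])
slope [2.74156402e-02 2.19313243e-03 2.59106281e+01] 10646
handle 603 ((533.2881469726562, -410.0889587402344), (20.4350528717041, 122.52095794677734), 78.79402160644531) 95.41540414266785
box 2469 ((533.4344482421875, -410.698974609375), (82.73451232910156, 190.80471801757812), 79.29411315917969) 48.438998335556334
knob 265 ((367.1214294433594, 197.90127563476562), (63.71980285644531, 17.840511322021484), 27.09270668029785) 88.761782806533
```

```bash
python3 - <<'E'
from h import *
st=env.get_state()
for P in [(450,-300,320),(500,-100,320),(480,150,320)]: print(tool(st,P).round(3))
E
```

```text
[ 0.27  -0.157 -0.097]
[ 0.404 -0.314 -0.097]
[ 0.497 -0.546 -0.097]
```

Request:
{"fn": "jog_arm", "kwargs": {"series": [{"dx":0.054,"dy":-0.031,"dz":-0.03},{"dx":0.108,"dy":-0.063,"dz":-0.06},{"dx":0.16,"dy":-0.095,"dz":-0.097},{"dx":0.215,"dy":-0.126,"dz":-0.097},{"dx":0.27,"dy":-0.157,"dz":-0.097},{"dx":0.305,"dy":-0.2,"dz":-0.097},{"dx":0.34,"dy":-0.24,"dz":-0.097},{"dx":0.37,"dy":-0.285,"dz":-0.097},{"dx":0.41,"dy":-0.33,"dz":-0.097},{"dx":0.43,"dy":-0.385,"dz":-0.097},{"dx":0.455,"dy":-0.44,"dz":-0.097},{"dx":0.475,"dy":-0.49,"dz":-0.097}]}}

```text
validation failed for argument at $.se...
```

Request:
{"fn": "jog_arm", "kwargs": {"newtons": 40, "series": [{"dx":0.054,"dy":-0.031,"dz":-0.03,"spin":0,"fingers":0},{"dx":0.108,"dy":-0.063,"dz":-0.06,"spin":0,"fingers":0},{"dx":0.16,"dy":-0.095,"dz":-0.097,"spin":0,"fingers":0},{"dx":0.215,"dy":-0.126,"dz":-0.097,"spin":0,"fingers":0},{"dx":0.27,"dy":-0.157,"dz":-0.097,"spin":0,"fingers":0},{"dx":0.305,"dy":-0.2,"dz":-0.097,"spin":0,"fingers":0},{"dx":0.34,"dy":-0.24,"dz":-0.097,"spin":0,"fingers":0},{"dx":0.37,"dy":-0.285,"dz":-0.097,"spin":0,"fingers":0},{"dx":0.41,"dy":-0.33,"dz":-0.097,"spin":0,"fingers":0},{"dx":0.43,"dy":-0.385,"dz":-0.097,"spin":0,"fingers":0},{"dx":0.455,"dy":-0.44,"dz":-0.097,"spin":0,"fingers":0},{"dx":0.475,"dy":-0.49,"dz":-0.097,"spin":0,"fingers":0}]}}

```text
t: 2.8
ee_pos: [485.2, 92.0, 319.8]
tool_rot: [0.974, 0.228, 0.0, 0.0]
wrist_force: [0.2, 0.3, -0.7]
opening: 0.999
finger_force: 0.0
```

```bash
cat > look.py <<'E'
from h import *
import sys
n=sys.argv[1]
st=env.get_state();im,D=cams.grab_frame("wrist");cv2.imwrite(f"pics/{n}.png",im);np.save(f"pics/{n}.npy",D)
c=cam("wrist",st);P=cloud(c,D)
print(st["t"],st["ee_pos"].round(1),st["joint_positions"].round(2) if hasattr(st["joint_positions"],'round') else st["joint_positions"])
for t in("knob_grip","bubble_mid","board_mid"):
    for r in spotter.spot_point("wrist",t)[:2]:
        u,v=r["xy"];d=P[int(v),int(u)];print(t,np.round(r["xy"]).tolist(),round(r["confidence"],2),d.round(1))
for r in rects(im,c,44,padmask(im),4000,8000): print("pad",r)
for r in rects(im,c,8,glassmask(im),3000,6000): print("glass",r)
m=(P[...,2]>82)&(P[...,2]<100)&(P[...,0]>310)&(P[...,0]<430)&(P[...,1]>130)&(P[...,1]<260)
Q=P[m]
if len(Q)>50: print("knob",len(Q),cv2.minAreaRect(Q[:,:2].astype(np.float32)),np.median(Q[:,2]))
E
python3 look.py w1
```

```text
2.8 [485.2  92.  319.8] [ 0.34  0.04 -0.63  1.61  0.02  1.5  -1.4 ]
knob_grip [180.0, 221.0] 0.88 [377.4 195.4  87.5]
bubble_mid [352.0, 239.0] 0.67 [441.6 -55.3   7.8]
bubble_mid [332.0, 130.0] 0.66 [577.6  64.4  50.6]
board_mid [235.0, 96.0] 0.7 [559.2 202.8  39.3]
pad (506.4, 148.4, 97.3, 56.1, 2.1, [255.0, 147.0])
pad (502.5, 262.4, 97.7, 56.5, 2.4, [178.0, 112.0])
pad (611.0, 152.2, 98.9, 56.4, 1.9, [285.0, 74.0])
pad (606.9, 267.1, 98.7, 55.7, 2.2, [205.0, 37.0])
glass (560.4, -54.1, 87.6, 44.5, 9.6, [388.0, 173.0])
glass (667.2, -60.0, 87.6, 45.2, 21.8, [429.0, 111.0])
knob 570 ((369.2276611328125, 196.49612426757812), (62.70811462402344, 16.78036880493164), 28.528003692626953) 88.54395026802047
```

View pics/w1.png

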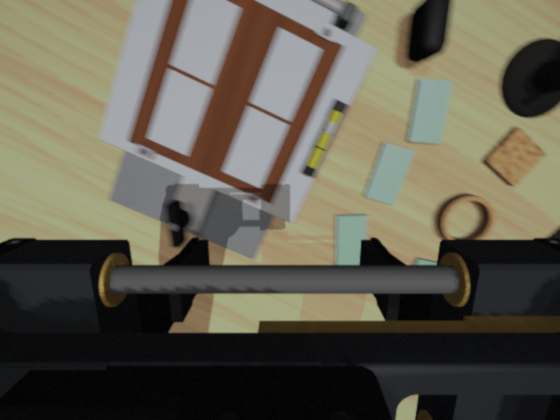

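```bash
python3 - <<'E'
from h import *
st=env.get_state()
for P in [(368,197,130),(368,197,60)]: print(tool(st,P).round(4))
E
```

```text
[-0.0577 -0.1478  0.1896]
[-0.0577 -0.1478  0.2596]
```

Request:
{"fn": "jog_arm", "kwargs": {"newtons": 50, "series": [{"dx":-0.02,"dy":-0.05,"dz":0.03,"spin":-2,"fingers":0},{"dx":-0.04,"dy":-0.1,"dz":0.06,"spin":-2,"fingers":0},{"dx":-0.058,"dy":-0.148,"dz":0.1,"spin":-2,"fingers":0},{"dx":-0.058,"dy":-0.148,"dz":0.15,"spin":-2,"fingers":0},{"dx":-0.058,"dy":-0.148,"dz":0.18,"spin":-2,"fingers":0},{"dx":-0.058,"dy":-0.148,"dz":0.21,"spin":-2,"fingers":0},{"dx":-0.058,"dy":-0.148,"dz":0.24,"spin":-2,"fingers":0},{"dx":-0.058,"dy":-0.148,"dz":0.26,"spin":-2,"fingers":0},{"dx":-0.058,"dy":-0.148,"dz":0.26,"spin":-2,"fingers":1},{"dx":-0.058,"dy":-0.148,"dz":0.26,"spin":-2,"fingers":1},{"dx":-0.058,"dy":-0.148,"dz":0.26,"spin":-2,"fingers":1},{"dx":-0.058,"dy":-0.148,"dz":0.26,"spin":-2,"fingers":1}]}}

```text
t: 4.5
ee_pos: [368.4, 196.7, 60.1]
tool_rot: [0.97, 0.245, 0.001, 0.0]
wrist_force: [-0.9, -0.1, -0.4]
opening: 0.63
finger_force: 0.0
```

Request:
{"fn": "jog_arm", "kwargs": {"newtons": 50, "series": [{"dx":0,"dy":0,"dz":0,"spin":0,"fingers":1},{"dx":0,"dy":0,"dz":0,"spin":0,"fingers":1},{"dx":0,"dy":0,"dz":0,"spin":0,"fingers":1},{"dx":0,"dy":0,"dz":0,"spin":0,"fingers":1},{"dx":0,"dy":0,"dz":0,"spin":0,"fingers":1},{"dx":0,"dy":0,"dz":0,"spin":0,"fingers":1},{"dx":0,"dy":0,"dz":0,"spin":0,"fingers":1},{"dx":0,"dy":0,"dz":0,"spin":10,"fingers":1}]}}

```text
t: 5.5
ee_pos: [367.3, 198.1, 59.8]
tool_rot: [0.987, 0.159, -0.0, -0.001]
wrist_force: [-6.3, 5.2, 9.0]
opening: 0.275
finger_force: 41.4
```

```bash
python3 - <<'E'
from h import *
st=env.get_state();print(np.round(st["joint_positions"],2),st["wrist_torque"],st["wrist_force"],st["opening"],st["finger_force"],st["ee_pos"])
E
```

```text
[ 0.18  0.11 -0.8   2.13  0.1   0.94 -1.93] [1.12217728 1.44206519 0.15321483] [-6.27960605  5.19913526  9.00963976] 0.2745695739929759 41.39429447706789 [367.33371083 198.05124127  59.79157399]
```

Request:
{"fn": "jog_arm", "kwargs": {"newtons": 50, "series": [{"dx":0,"dy":0,"dz":0,"spin":0,"fingers":1},{"dx":0,"dy":0,"dz":0,"spin":8,"fingers":1},{"dx":0,"dy":0,"dz":0,"spin":16,"fingers":1},{"dx":0,"dy":0,"dz":0,"spin":24,"fingers":1}]}}

```text
t: 6.0
ee_pos: [367.4, 198.0, 59.9]
tool_rot: [0.999, -0.051, -0.0, -0.001]
wrist_force: [-5.5, 3.5, 8.1]
opening: 0.272
finger_force: 40.7
```

```bash
python3 - <<'E'
from h import *
st=env.get_state();print(np.round(st["joint_positions"],2),st["wrist_torque"],st["wrist_force"],st["opening"],st["finger_force"],st["ee_pos"])
im,D=cams.grab_frame("top");cv2.imwrite("pics/t1.png",im[130:330,60:300].repeat(3,0).repeat(3,1)[:600])
im,D=cams.grab_frame("wrist");cv2.imwrite("pics/w2.png",im)
E
```

```text
[ 0.15  0.11 -0.77  2.13  0.09  0.94 -2.34] [0.9499638  1.30195962 0.06905557] [-5.54605701  3.53037865  8.10404514] 0.27239006253505826 40.749960355460644 [367.36546658 198.03798528  59.93202613]
```

View pics/w2.png

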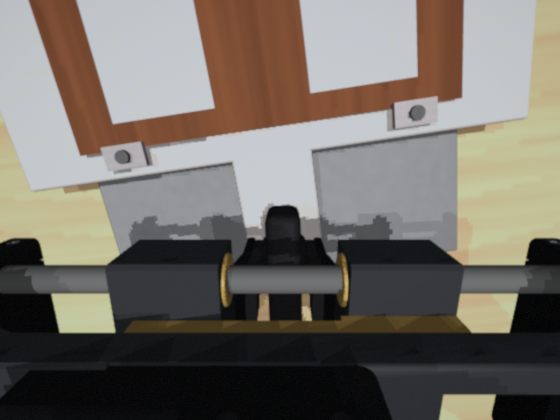

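The wrist view shows the T-bar seated between the fingers at about (283,230) and turning with the tool. A positive spin lowers j7, so I regrip half a turn back.

Request:
{"fn": "jog_arm", "kwargs": {"newtons": 50, "series": [{"dx":0,"dy":0,"dz":0,"spin":0,"fingers":0},{"dx":0,"dy":0,"dz":0,"spin":0,"fingers":0},{"dx":0,"dy":0,"dz":0,"spin":0,"fingers":0},{"dx":0,"dy":0,"dz":0,"spin":0,"fingers":0},{"dx":0,"dy":0,"dz":0,"spin":0,"fingers":0},{"dx":0,"dy":0,"dz":0,"spin":0,"fingers":0},{"dx":0,"dy":0,"dz":0,"spin":0,"fingers":0},{"dx":0,"dy":0,"dz":0,"spin":-10,"fingers":0},{"dx":0,"dy":0,"dz":0,"spin":-20,"fingers":0},{"dx":0,"dy":0,"dz":0,"spin":-30,"fingers":0},{"dx":0,"dy":0,"dz":0,"spin":-40,"fingers":0},{"dx":0,"dy":0,"dz":0,"spin":-50,"fingers":0}]}}

```text
t: 7.6
ee_pos: [368.0, 196.7, 59.5]
tool_rot: [0.925, 0.38, 0.0, 0.0]
wrist_force: [1.3, 0.5, -0.9]
opening: 0.998
finger_force: 0.0
```

Request:
{"fn": "jog_arm", "kwargs": {"newtons": 50, "series": [{"dx":0,"dy":0,"dz":0,"spin":-10,"fingers":0},{"dx":0,"dy":0,"dz":0,"spin":-20,"fingers":0},{"dx":0,"dy":0,"dz":0,"spin":-30,"fingers":0},{"dx":0,"dy":0,"dz":0,"spin":-40,"fingers":0},{"dx":0,"dy":0,"dz":0,"spin":-50,"fingers":0},{"dx":0,"dy":0,"dz":0,"spin":-60,"fingers":0},{"dx":0,"dy":0,"dz":0,"spin":-70,"fingers":0},{"dx":0,"dy":0,"dz":0,"spin":-80,"fingers":0},{"dx":0,"dy":0,"dz":0,"spin":-90,"fingers":0},{"dx":0,"dy":0,"dz":0,"spin":-100,"fingers":0},{"dx":0,"dy":0,"dz":0,"spin":-110,"fingers":0},{"dx":0,"dy":0,"dz":0,"spin":-120,"fingers":0}]}}

```text
t: 9.1
ee_pos: [368.0, 196.7, 59.6]
tool_rot: [0.133, 0.991, -0.0, 0.0]
wrist_force: [0.2, -0.3, -0.7]
opening: 0.999
finger_force: 0.0
```

Request:
{"fn": "jog_arm", "kwargs": {"newtons": 50, "series": [{"dx":0,"dy":0,"dz":0,"spin":-10,"fingers":0},{"dx":0,"dy":0,"dz":0,"spin":-10,"fingers":1},{"dx":0,"dy":0,"dz":0,"spin":-10,"fingers":1},{"dx":0,"dy":0,"dz":0,"spin":-10,"fingers":1},{"dx":0,"dy":0,"dz":0,"spin":-10,"fingers":1},{"dx":0,"dy":0,"dz":0,"spin":-10,"fingers":1},{"dx":0,"dy":0,"dz":0,"spin":-10,"fingers":1},{"dx":0,"dy":0,"dz":0,"spin":-10,"fingers":1},{"dx":0,"dy":0,"dz":0,"spin":-10,"fingers":1},{"dx":0,"dy":0,"dz":0,"spin":-10,"fingers":1},{"dx":0,"dy":0,"dz":0,"spin":-10,"fingers":1},{"dx":0,"dy":0,"dz":0,"spin":-10,"fingers":1}]}}

```text
t: 10.6
ee_pos: [368.3, 198.0, 60.1]
tool_rot: [0.049, 0.999, 0.001, 0.0]
wrist_force: [-1.7, 5.8, 5.4]
opening: 0.268
finger_force: 40.1
```

Request:
{"fn": "jog_arm", "kwargs": {"newtons": 50, "series": [{"dx":0,"dy":0,"dz":0,"spin":10,"fingers":1},{"dx":0,"dy":0,"dz":0,"spin":20,"fingers":1},{"dx":0,"dy":0,"dz":0,"spin":30,"fingers":1},{"dx":0,"dy":0,"dz":0,"spin":40,"fingers":1},{"dx":0,"dy":0,"dz":0,"spin":50,"fingers":1},{"dx":0,"dy":0,"dz":0,"spin":60,"fingers":1},{"dx":0,"dy":0,"dz":0,"spin":70,"fingers":1},{"dx":0,"dy":0,"dz":0,"spin":80,"fingers":1},{"dx":0,"dy":0,"dz":0,"spin":90,"fingers":1},{"dx":0,"dy":0,"dz":0,"spin":100,"fingers":1},{"dx":0,"dy":0,"dz":0,"spin":110,"fingers":1},{"dx":0,"dy":0,"dz":0,"spin":110,"fingers":1}]}}

```text
t: 12.1
ee_pos: [366.8, 197.1, 59.9]
tool_rot: [0.847, 0.532, -0.001, -0.0]
wrist_force: [-9.5, 1.4, 15.2]
opening: 0.271
finger_force: 43.2
```

```bash
python3 - <<'E'
from h import *
st=env.get_state();print(np.round(st["joint_positions"],2),st["wrist_torque"],st["opening"],st["finger_force"])
im,D=cams.grab_frame("top");cv2.imwrite("pics/t1.png",cv2.resize(im[150:230,200:280],None,fx=7,fy=7,interpolation=2))
P=cloud(cam("top"),D)
def slope(P):
    m=(P[...,2]>15)&(P[...,2]<70)&(P[...,0]>460)&(P[...,0]<690)&(P[...,1]>90)&(P[...,1]<310)
    Q=P[m];A=np.c_[Q[:,:2],np.ones(len(Q))]
    for _ in range(4):
        s=np.linalg.lstsq(A,Q[:,2],rcond=None)[0];e=abs(A@s-Q[:,2]);A,Q=A[e<6],Q[e<6]
    return s,len(Q)
print(slope(P)); print(slope(cloud(cam("top"),np.load("pics/top0.npy"))))
for r in spotter.spot_point("top","bubble_mid"):print(r["xy"],r["confidence"])
E
```

```text
[ 0.24  0.12 -0.86  2.13  0.11  0.94 -1.14] [0.29994282 2.12215873 0.02744214] 0.2708862061629707 43.21833766065538
(array([3.37167960e-03, 1.21382012e-03, 4.27611614e+01]), 9385)
(array([2.38771582e-02, 1.88770760e-03, 2.80497546e+01]), 9445)
[230.7, 187.7] 0.55
```

View pics/t1.png

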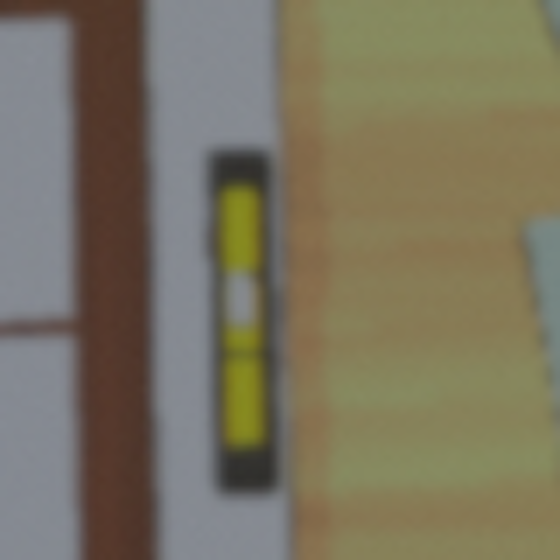

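The vial crop shows the bubble centre at crop row 300 and the two lines at about rows 272 and 353. It is roughly 4 mm too far, so I turn about 48° more.

Request:
{"fn": "jog_arm", "kwargs": {"newtons": 50, "series": [{"dx":0,"dy":0,"dz":0,"spin":10,"fingers":1},{"dx":0,"dy":0,"dz":0,"spin":20,"fingers":1},{"dx":0,"dy":0,"dz":0,"spin":30,"fingers":1},{"dx":0,"dy":0,"dz":0,"spin":40,"fingers":1},{"dx":0,"dy":0,"dz":0,"spin":48,"fingers":1},{"dx":0,"dy":0,"dz":0,"spin":48,"fingers":1}]}}

```text
t: 12.95
ee_pos: [366.3, 197.8, 59.9]
tool_rot: [0.99, 0.142, -0.001, -0.0]
wrist_force: [-11.2, 4.2, 14.7]
opening: 0.266
finger_force: 43.4
```

```bash
python3 - <<'E'
from h import *
im,D=cams.grab_frame("top");cv2.imwrite("pics/t2.png",cv2.resize(im[160:225,215:255],None,fx=9,fy=9,interpolation=2))
E
```

```text
(no output)
```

View pics/t2.png

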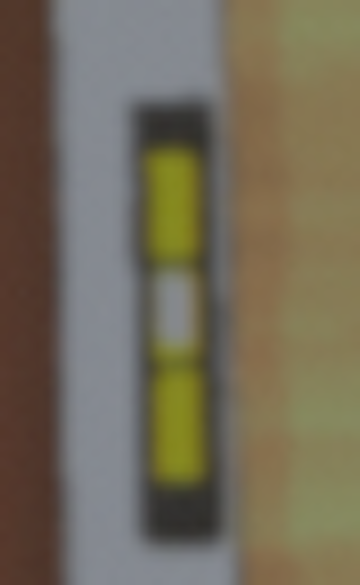

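The bubble sits centred between the lines (lines at crop rows 262 and 361, bubble middle at 309), so the table is level. I release the knob and look at the glasses.

Request:
{"fn": "jog_arm", "kwargs": {"newtons": 30, "series": [{"dx":0,"dy":0,"dz":0,"spin":0,"fingers":0},{"dx":0,"dy":0,"dz":0,"spin":0,"fingers":0},{"dx":0,"dy":0,"dz":0,"spin":0,"fingers":0},{"dx":0,"dy":0,"dz":0,"spin":0,"fingers":0},{"dx":0,"dy":0,"dz":-0.05,"spin":0,"fingers":0},{"dx":0,"dy":0,"dz":-0.1,"spin":0,"fingers":0},{"dx":0,"dy":0.05,"dz":-0.14,"spin":0,"fingers":0},{"dx":-0.005,"dy":0.1,"dz":-0.17,"spin":0,"fingers":0},{"dx":-0.01,"dy":0.15,"dz":-0.19,"spin":0,"fingers":0},{"dx":-0.02,"dy":0.2,"dz":-0.19,"spin":0,"fingers":0},{"dx":-0.025,"dy":0.25,"dz":-0.19,"spin":0,"fingers":0},{"dx":-0.03,"dy":0.3,"dz":-0.19,"spin":0,"fingers":0}]}}

```text
t: 14.5
ee_pos: [423.6, -101.5, 249.6]
tool_rot: [0.99, 0.142, 0.0, 0.0]
wrist_force: [0.6, 1.2, 0.0]
opening: 0.997
finger_force: 0.0
```

```bash
python3 look.py w3
```

```text
14.5 [ 423.6 -101.5  249.6] [ 0.51 -0.09 -0.36  1.87 -0.03  1.36 -1.12]
knob_grip [9.0, 166.0] 0.65 [372.3 190.6  84.4]
bubble_mid [170.0, 23.0] 0.64 [560.8  62.1  54.8]
pad (387.4, 103.1, 86.0, 74.4, -87.9, [113.0, 168.0])
pad (507.3, 141.0, 99.5, 57.2, 2.0, [94.0, 53.0])
glass (438.2, -66.4, 86.8, 43.4, 28.9, [262.0, 162.0])
glass (561.3, -63.8, 88.8, 43.0, 9.9, [285.0, 67.0])
knob 755 ((368.8437194824219, 190.17196655273438), (63.48054885864258, 17.408004760742188), 5.590908527374268) 87.65095251167963
```

```bash
python3 look.py w4
```

```text
14.7 [ 423.4 -100.   249.2] [ 0.51 -0.09 -0.36  1.87 -0.03  1.36 -1.13]
knob_grip [9.0, 166.0] 0.69 [373.3 190.2  86.9]
bubble_mid [174.0, 20.0] 0.73 [564.5  59.9  55.1]
pad (386.7, 105.0, 86.0, 74.8, -88.2, [115.0, 172.0])
pad (506.6, 145.6, 99.4, 59.3, 2.1, [91.0, 54.0])
glass (437.5, -61.9, 87.9, 48.2, 28.8, [259.0, 161.0])
glass (560.6, -59.4, 88.9, 48.1, 9.7, [283.0, 66.0])
knob 842 ((367.8975524902344, 195.45892333984375), (63.474918365478516, 17.551359176635742), 16.690074920654297) 87.74740899292627
```

Request:
{"fn": "jog_arm", "kwargs": {"newtons": 30, "series": [{"dx":0.024,"dy":-0.033,"dz":0.05,"spin":-10,"fingers":0},{"dx":0.024,"dy":-0.033,"dz":0.11,"spin":-12.5,"fingers":0},{"dx":0.024,"dy":-0.033,"dz":0.17,"spin":-12.5,"fingers":0},{"dx":0.024,"dy":-0.033,"dz":0.215,"spin":-12.5,"fingers":0},{"dx":0.024,"dy":-0.033,"dz":0.235,"spin":-12.5,"fingers":0},{"dx":0.024,"dy":-0.033,"dz":0.246,"spin":-12.5,"fingers":0},{"dx":0.024,"dy":-0.033,"dz":0.246,"spin":-12.5,"fingers":1},{"dx":0.024,"dy":-0.033,"dz":0.246,"spin":-12.5,"fingers":1},{"dx":0.024,"dy":-0.033,"dz":0.246,"spin":-12.5,"fingers":1},{"dx":0.024,"dy":-0.033,"dz":0.246,"spin":-12.5,"fingers":1},{"dx":0.024,"dy":-0.033,"dz":0.246,"spin":-12.5,"fingers":1},{"dx":0.024,"dy":-0.033,"dz":0.246,"spin":-12.5,"fingers":1}]}}

```text
t: 16.4
ee_pos: [437.6, -61.3, 3.9]
tool_rot: [0.968, 0.249, 0.0, 0.0]
wrist_force: [-1.8, -0.2, 5.4]
opening: 0.567
finger_force: 30.0
```

```bash
python3 - <<'E'
from h import *
st=env.get_state();print(st["opening"],st["finger_force"],st["ee_pos"],st["joint_positions"])
print(R.from_quat(st["tool_rot"]).as_matrix().round(3))
for P in [(437,-61,120),(504,258,180),(504,258,55)]: print(tool(st,P).round(4))
E
```

```text
0.5670715416620801 30.000858306884766 [437.57710383 -61.30623737   3.86044025] [ 0.42064763  0.22709056 -0.41092956  2.12547553  0.12477948  0.81075925
 -1.13437734]
[[ 0.876  0.482  0.   ]
 [ 0.482 -0.876 -0.   ]
 [ 0.     0.    -1.   ]]
[-0.0003 -0.0005 -0.1161]
[ 0.2123 -0.2476 -0.1762]
[ 0.2122 -0.2476 -0.0512]
```

Request:
{"fn": "jog_arm", "kwargs": {"newtons": 30, "series": [{"dx":0,"dy":0,"dz":-0.03,"spin":0,"fingers":1},{"dx":0,"dy":0,"dz":-0.08,"spin":0,"fingers":1},{"dx":0,"dy":0,"dz":-0.13,"spin":0,"fingers":1},{"dx":0.025,"dy":-0.033,"dz":-0.17,"spin":5,"fingers":1},{"dx":0.055,"dy":-0.07,"dz":-0.196,"spin":10,"fingers":1},{"dx":0.085,"dy":-0.11,"dz":-0.196,"spin":15,"fingers":1},{"dx":0.115,"dy":-0.148,"dz":-0.196,"spin":20,"fingers":1},{"dx":0.145,"dy":-0.186,"dz":-0.196,"spin":26.6,"fingers":1},{"dx":0.165,"dy":-0.213,"dz":-0.196,"spin":26.6,"fingers":1},{"dx":0.165,"dy":-0.213,"dz":-0.196,"spin":26.6,"fingers":1},{"dx":0.165,"dy":-0.213,"dz":-0.196,"spin":26.6,"fingers":1}]}}

```text
t: 17.77
ee_pos: [479.0, 204.1, 199.1]
tool_rot: [1.0, 0.019, -0.0, 0.0]
wrist_force: [0.3, -0.8, -1.0]
opening: 0.566
finger_force: 30.0
```

```bash
sed -i 's/c,44,padmask/c,46,padmask/' look.py; python3 look.py w5; python3 - <<'E'
from h import *
st=env.get_state();print(st["opening"],R.from_quat(st["tool_rot"]).as_matrix().round(4)[:,0])
im,D=cams.grab_frame("top");c=cam("top")
for r in rects(im,c,46,padmask(im),2500,9000): print("pad",r)
for r in rects(im,c,8,glassmask(im),1500,8000): print("glass",r)
E
```

```text
17.775 [479.  204.1 199.1] [ 0.13  0.18 -0.68  1.74  0.12  1.27 -2.11]
bubble_mid [431.0, 119.0] 0.66 [565.4  64.3  55.8]
board_mid [290.0, 121.0] 0.58 [558.5 201.2  45.2]
pad (506.8, 144.1, 98.5, 58.8, 1.9, [346.0, 167.0])
pad (507.4, 259.6, 88.9, 58.9, 1.2, [229.0, 163.0])
pad (611.9, 147.7, 99.0, 59.0, 2.0, [348.0, 61.0])
pad (607.8, 262.8, 98.1, 58.8, 2.0, [227.0, 61.0])
pad (563.8, 71.7, 209.3, 37.6, 2.0, [416.0, 109.0])
pad (567.2, 335.6, 181.2, 37.8, 2.0, [153.0, 103.0])
0.5655197984522907 [9.993e-01 3.750e-02 2.000e-04]
pad (506.7, 144.5, 97.7, 55.7, 1.6, [199.0, 218.0])
pad (607.7, 265.3, 96.9, 56.9, 2.2, [146.0, 176.0])
pad (611.4, 149.1, 98.1, 57.1, 1.7, [196.0, 174.0])
pad (640.9, 335.8, 93.7, 45.6, -9.1, [117.0, 161.0])
pad (689.5, 207.6, 166.6, 28.6, -87.8, [172.0, 141.0])
pad (876.8, -209.4, 154.8, 18.7, -13.9, [350.0, 62.0])
glass (421.9, -212.5, 85.1, 45.9, 14.3, [356.0, 257.0])
glass (522.4, 155.9, 61.3, 38.5, -11.0, [195.0, 214.0])
glass (559.9, -58.7, 85.5, 45.3, 9.8, [288.0, 198.0])
glass (666.9, -64.4, 86.3, 45.3, 21.7, [290.0, 154.0])
```

View pics/w5.png

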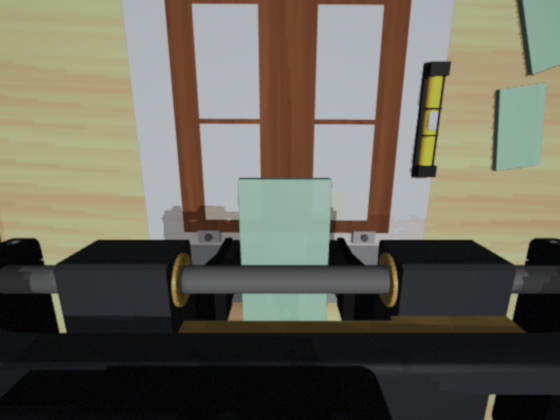

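```bash
python3 - <<'E'
from h import *
st=env.get_state();c=cam("wrist",st)
for u,v in [(239,180),(329,180),(243,230),(328,230)]: print((ray(c,u,v,st["ee_pos"][2]+4)-st["ee_pos"]).round(1))
print(tool(st,(607.8,263.6,52)))
E
```

```text
[43.8 24.6  4. ]
[ 45.6 -22.8   4. ]
[16.1 22.4  4. ]
[ 17.8 -24.4   4. ]
[ 0.13065548 -0.05476305  0.14760541]
```

Request:
{"fn": "jog_arm", "kwargs": {"newtons": 30, "series": [{"dx":0.045,"dy":-0.02,"dz":0,"spin":0,"fingers":1},{"dx":0.095,"dy":-0.04,"dz":0.03,"spin":0,"fingers":1},{"dx":0.131,"dy":-0.055,"dz":0.07,"spin":0,"fingers":1},{"dx":0.131,"dy":-0.055,"dz":0.11,"spin":0,"fingers":1},{"dx":0.131,"dy":-0.055,"dz":0.135,"spin":0,"fingers":1},{"dx":0.131,"dy":-0.055,"dz":0.143,"spin":0,"fingers":1},{"dx":0.131,"dy":-0.055,"dz":0.147,"spin":0,"fingers":1},{"dx":0.131,"dy":-0.055,"dz":0.149,"spin":0,"fingers":1},{"dx":0.131,"dy":-0.055,"dz":0.149,"spin":0,"fingers":1}]}}

```text
t: 19.15
ee_pos: [608.3, 265.1, 51.4]
tool_rot: [1.0, 0.019, 0.001, -0.0]
wrist_force: [-0.5, 0.5, -1.5]
opening: 0.565
finger_force: 30.0
```

```bash
python3 - <<'E'
from h import *
st=env.get_state();print(st["opening"],st["ee_pos"],st["wrist_force"])
E
```

```text
0.5651367189448939 [608.29844478 265.1397283   51.44294958] [-0.49788412  0.48301538 -1.50892381]
```

Request:
{"fn": "jog_arm", "kwargs": {"newtons": 30, "series": [{"dx":0,"dy":0.0015,"dz":0.0005,"spin":0,"fingers":1},{"dx":0,"dy":0.0015,"dz":0.0012,"spin":0,"fingers":1},{"dx":0,"dy":0.0015,"dz":0.0012,"spin":0,"fingers":1}]}}

```text
t: 19.52
ee_pos: [608.2, 263.3, 49.8]
tool_rot: [1.0, 0.019, 0.0, 0.0]
wrist_force: [-1.4, -1.6, 3.2]
opening: 0.571
finger_force: 30.0
```

```bash
python3 - <<'E'
from h import *
st=env.get_state();print(st["opening"],st["ee_pos"],st["wrist_force"])
E
```

```text
0.5707785910721457 [608.17207073 263.34961907  49.79526178] [-1.40408415 -1.64306197  3.19997927]
```

Request:
{"fn": "jog_arm", "kwargs": {"newtons": 30, "series": [{"dx":0,"dy":0,"dz":0,"spin":0,"fingers":0},{"dx":0,"dy":0,"dz":0,"spin":0,"fingers":0},{"dx":0,"dy":0,"dz":0,"spin":0,"fingers":0},{"dx":0,"dy":0,"dz":-0.03,"spin":0,"fingers":0},{"dx":0,"dy":0,"dz":-0.08,"spin":0,"fingers":0},{"dx":-0.005,"dy":0.04,"dz":-0.12,"spin":0,"fingers":0},{"dx":-0.015,"dy":0.1,"dz":-0.13,"spin":0,"fingers":0},{"dx":-0.025,"dy":0.16,"dz":-0.13,"spin":-7.6,"fingers":0},{"dx":-0.037,"dy":0.22,"dz":-0.13,"spin":-7.6,"fingers":0},{"dx":-0.05,"dy":0.28,"dz":-0.13,"spin":-7.6,"fingers":0},{"dx":-0.06,"dy":0.32,"dz":-0.13,"spin":-7.6,"fingers":0},{"dx":-0.06,"dy":0.32,"dz":-0.13,"spin":-7.6,"fingers":0}]}}

```text
t: 21.02
ee_pos: [559.8, -62.9, 179.3]
tool_rot: [0.997, 0.083, -0.0, 0.001]
wrist_force: [-0.2, 0.8, 1.2]
opening: 1.001
finger_force: 0.0
```

```bash
cat > chk.py <<'E'
from h import *
im,D=cams.grab_frame("top");c=cam("top")
import sys
for r in rects(im,c,8,glassmask(im),1500,8000): print("glass bench",r)
for r in rects(im,c,54,glassmask(im),1500,8000):
    if r[1]>90: print("glass laid",r)
st=env.get_state();print(st["t"],st["ee_pos"].round(1),st["opening"],st["wrist_force"].round(1),"yaw",np.degrees(np.arctan2(*R.from_quat(st["tool_rot"]).as_matrix()[[1,0],0])).round(2))
if len(sys.argv)>1:
    for a in sys.argv[1:]:
        P=[float(x) for x in a.split(",")];print(a,tool(st,P).round(4))
E
python3 chk.py 560.2,-59,3.5
```

```text
glass bench (608.3, 266.0, 75.0, 30.6, -0.6, [152.0, 181.0])
glass laid (597.7, 250.3, 71.4, 29.1, -0.6, [152.0, 181.0])
21.075 [560.3 -60.  179.4] 0.9993324365044781 [-0.1  1.  -0.5] yaw 9.68
560.2,-59,3.5 [ 1.000e-04 -1.100e-03  1.759e-01]
```

Request:
{"fn": "jog_arm", "kwargs": {"newtons": 30, "series": [{"dx":0,"dy":-0.0005,"dz":0.06,"spin":0,"fingers":0},{"dx":0,"dy":-0.0005,"dz":0.12,"spin":0,"fingers":0},{"dx":0,"dy":-0.0005,"dz":0.155,"spin":0,"fingers":0},{"dx":0,"dy":-0.0005,"dz":0.17,"spin":0,"fingers":0},{"dx":0,"dy":-0.0005,"dz":0.176,"spin":0,"fingers":0},{"dx":0,"dy":-0.0005,"dz":0.176,"spin":0,"fingers":1},{"dx":0,"dy":-0.0005,"dz":0.176,"spin":0,"fingers":1},{"dx":0,"dy":-0.0005,"dz":0.176,"spin":0,"fingers":1},{"dx":0,"dy":-0.0005,"dz":0.176,"spin":0,"fingers":1},{"dx":0,"dy":-0.0005,"dz":0.176,"spin":0,"fingers":1},{"dx":0,"dy":-0.0005,"dz":0.176,"spin":0,"fingers":1}]}}

```text
t: 22.45
ee_pos: [560.6, -58.2, 3.6]
tool_rot: [0.996, 0.086, 0.0, 0.0]
wrist_force: [-0.6, -0.2, 3.8]
opening: 0.567
finger_force: 30.0
```

```bash
python3 chk.py 560.2,-59,140 580,148.2,160 611.9,148.4,120
```

```text
glass bench (425.4, -226.0, 85.4, 20.4, 16.4, [362.0, 255.0])
glass bench (603.7, 266.6, 70.4, 31.8, -2.9, [152.0, 184.0])
glass laid (593.4, 250.8, 67.0, 30.3, -2.9, [152.0, 184.0])
22.5 [560.6 -58.2   3.6] 0.5685214643753498 [-1.2 -0.5  3.8] yaw 9.84
560.2,-59,140 [-0.0004  0.0008 -0.1364]
580,148.2,160 [ 0.0545 -0.2    -0.1564]
611.9,148.4,120 [ 0.0859 -0.1948 -0.1164]
```

Request:
{"fn": "jog_arm", "kwargs": {"newtons": 30, "series": [{"dx":0,"dy":0,"dz":-0.03,"spin":0,"fingers":1},{"dx":0,"dy":0,"dz":-0.08,"spin":0,"fingers":1},{"dx":0,"dy":-0.02,"dz":-0.12,"spin":0,"fingers":1},{"dx":0.01,"dy":-0.065,"dz":-0.146,"spin":4,"fingers":1},{"dx":0.02,"dy":-0.115,"dz":-0.146,"spin":7.8,"fingers":1},{"dx":0.03,"dy":-0.165,"dz":-0.146,"spin":7.8,"fingers":1},{"dx":0.035,"dy":-0.2035,"dz":-0.146,"spin":7.8,"fingers":1},{"dx":0.035,"dy":-0.2035,"dz":-0.146,"spin":7.8,"fingers":1},{"dx":0.035,"dy":-0.2035,"dz":-0.146,"spin":7.8,"fingers":1},{"dx":0.035,"dy":-0.2035,"dz":-0.146,"spin":7.8,"fingers":1}]}}

```text
t: 23.75
ee_pos: [560.3, 146.8, 149.1]
tool_rot: [1.0, 0.017, -0.0, 0.0]
wrist_force: [-0.3, -0.1, -0.4]
opening: 0.567
finger_force: 30.0
```

```bash
python3 look.py w6;  python3 chk.py 611.9,148.4,50
```

```text
23.75 [560.3 146.8 149.1] [ 0.21  0.36 -0.66  1.65  0.23  1.21 -2.04]
bubble_mid [379.0, 213.0] 0.44 [563.4  62.4  54.7]
board_mid [220.0, 212.0] 0.58 [556.  205.   45.2]
pad (626.1, 148.5, 70.1, 58.9, 1.9, [284.0, 133.0])
glass bench (421.8, -212.5, 85.0, 45.7, 14.3, [356.0, 257.0])
glass bench (667.1, -64.5, 85.9, 45.6, 21.9, [290.0, 154.0])
24.0 [560.2 147.9 149.4] 0.5673452390109663 [-0.1  0.3 -2.2] yaw 2.0
611.9,148.4,50 [0.0517 0.0013 0.0994]
```

View pics/w6.png

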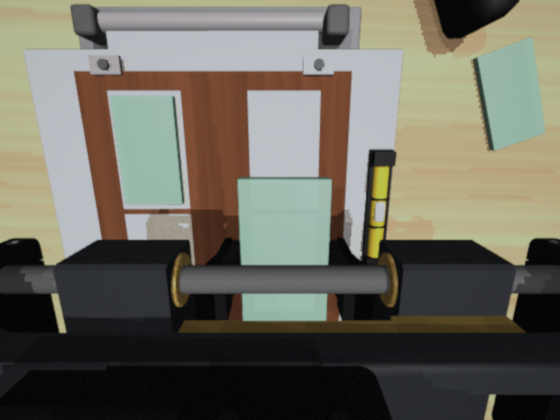

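The view shows sample 1 well inside the far-left pad (glass columns 116–181 within pad columns 110–187), and the bubble still between its lines. I lay sample 2.

Request:
{"fn": "jog_arm", "kwargs": {"newtons": 30, "series": [{"dx":0.04,"dy":0.001,"dz":0.03,"spin":0,"fingers":1},{"dx":0.0515,"dy":0.001,"dz":0.065,"spin":0,"fingers":1},{"dx":0.0515,"dy":0.001,"dz":0.085,"spin":0,"fingers":1},{"dx":0.0515,"dy":0.001,"dz":0.094,"spin":0,"fingers":1},{"dx":0.0515,"dy":0.001,"dz":0.097,"spin":0,"fingers":1},{"dx":0.0515,"dy":0.001,"dz":0.099,"spin":0,"fingers":1},{"dx":0.0515,"dy":0.001,"dz":0.0995,"spin":0,"fingers":1},{"dx":0.0515,"dy":0.001,"dz":0.0995,"spin":0,"fingers":1}]}}

```text
t: 25.0
ee_pos: [611.8, 149.3, 50.4]
tool_rot: [1.0, 0.018, 0.0, 0.0]
wrist_force: [0.7, -0.5, -1.9]
opening: 0.567
finger_force: 30.0
```

Request:
{"fn": "jog_arm", "kwargs": {"newtons": 30, "series": [{"dx":0,"dy":0.0008,"dz":0.0008,"spin":0,"fingers":1},{"dx":0,"dy":0.0008,"dz":0.0008,"spin":0,"fingers":0},{"dx":0,"dy":0.0008,"dz":0.0008,"spin":0,"fingers":0},{"dx":0,"dy":0.0008,"dz":0.0008,"spin":0,"fingers":0},{"dx":0,"dy":0.0008,"dz":-0.03,"spin":0,"fingers":0},{"dx":0,"dy":0.001,"dz":-0.08,"spin":0,"fingers":0},{"dx":0,"dy":0.04,"dz":-0.12,"spin":0,"fingers":0},{"dx":0.015,"dy":0.09,"dz":-0.13,"spin":-8,"fingers":0},{"dx":0.03,"dy":0.145,"dz":-0.13,"spin":-15,"fingers":0},{"dx":0.045,"dy":0.195,"dz":-0.13,"spin":-19.8,"fingers":0},{"dx":0.0475,"dy":0.215,"dz":-0.13,"spin":-19.8,"fingers":0},{"dx":0.0475,"dy":0.215,"dz":-0.13,"spin":-19.8,"fingers":0}]}}

```text
t: 26.5
ee_pos: [666.6, -65.2, 179.5]
tool_rot: [0.982, 0.188, -0.0, -0.0]
wrist_force: [-0.7, 0.4, -0.1]
opening: 0.998
finger_force: 0.0
```

```bash
sleep 0; python3 chk.py >/dev/null; python3 chk.py 667,-64.2,3.5
```

```text
glass bench (597.0, 257.0, 65.4, 30.0, -26.4, [152.0, 185.0])
glass bench (621.9, 159.2, 96.0, 52.6, 1.2, [196.0, 173.0])
glass laid (586.9, 241.8, 62.2, 28.5, -26.4, [152.0, 185.0])
glass laid (610.7, 148.7, 91.3, 50.0, 1.2, [196.0, 173.0])
26.6 [666.5 -61.5 180. ] 1.0025170673824444 [-0.1  1.5 -0.4] yaw 21.94
667,-64.2,3.5 [-0.0006  0.0029  0.1765]
```

Request:
{"fn": "jog_arm", "kwargs": {"newtons": 30, "series": [{"dx":0,"dy":0.0015,"dz":0.06,"spin":0,"fingers":0},{"dx":0,"dy":0.0015,"dz":0.12,"spin":0,"fingers":0},{"dx":0,"dy":0.0015,"dz":0.145,"spin":0,"fingers":0},{"dx":0,"dy":0.0015,"dz":0.145,"spin":0,"fingers":0},{"dx":0,"dy":0.0015,"dz":0.145,"spin":0,"fingers":0}]}}

```text
t: 27.22
ee_pos: [668.3, -63.7, 36.8]
tool_rot: [0.982, 0.19, 0.001, 0.0]
wrist_force: [-0.3, 0.2, 0.1]
opening: 1.001
finger_force: 0.0
```

```bash
python3 chk.py 667,-64.2,3.5
```

```text
glass bench (529.4, 157.6, 51.9, 39.2, -0.6, [194.0, 211.0])
glass bench (621.9, 159.2, 96.0, 52.6, 1.2, [196.0, 173.0])
glass laid (522.7, 147.2, 49.4, 37.3, -0.6, [194.0, 211.0])
glass laid (610.7, 148.7, 91.3, 50.0, 1.2, [196.0, 173.0])
27.275 [668.5 -64.2  37.1] 1.0009248430188544 [-0.   0.3  0.3] yaw 21.91
667,-64.2,3.5 [-0.0015 -0.0006  0.0336]
```

Request:
{"fn": "jog_arm", "kwargs": {"newtons": 30, "series": [{"dx":-0.0015,"dy":-0.0005,"dz":0.025,"spin":0,"fingers":0},{"dx":-0.0015,"dy":-0.0005,"dz":0.0335,"spin":0,"fingers":0},{"dx":-0.0015,"dy":-0.0005,"dz":0.0335,"spin":0,"fingers":1},{"dx":-0.0015,"dy":-0.0005,"dz":0.0335,"spin":0,"fingers":1},{"dx":-0.0015,"dy":-0.0005,"dz":0.0335,"spin":0,"fingers":1},{"dx":-0.0015,"dy":-0.0005,"dz":0.0335,"spin":0,"fingers":1},{"dx":-0.0015,"dy":-0.0005,"dz":0.0335,"spin":0,"fingers":1},{"dx":-0.0015,"dy":-0.0005,"dz":0.0335,"spin":0,"fingers":1}]}}

```text
t: 28.28
ee_pos: [665.9, -65.5, 1.6]
tool_rot: [0.982, 0.189, 0.0, 0.0]
wrist_force: [-0.9, 0.2, 2.9]
opening: 0.567
finger_force: 30.0
```

```bash
python3 chk.py 507,144.2,130
```

```text
glass bench (621.9, 160.4, 96.0, 54.9, 1.2, [196.0, 173.0])
glass laid (610.7, 149.8, 91.3, 52.3, 1.2, [196.0, 173.0])
28.325 [665.9 -65.4   1.6] 0.5667935655853427 [-0.8 -0.3  3.2] yaw 21.84
507,144.2,130 [-0.0694 -0.2537 -0.1285]
```

Request:
{"fn": "jog_arm", "kwargs": {"newtons": 30, "series": [{"dx":0,"dy":0,"dz":-0.03,"spin":0,"fingers":1},{"dx":0,"dy":0,"dz":-0.08,"spin":0,"fingers":1},{"dx":-0.01,"dy":-0.03,"dz":-0.118,"spin":0,"fingers":1},{"dx":-0.023,"dy":-0.08,"dz":-0.128,"spin":7,"fingers":1},{"dx":-0.037,"dy":-0.13,"dz":-0.128,"spin":14,"fingers":1},{"dx":-0.05,"dy":-0.18,"dz":-0.128,"spin":19.8,"fingers":1},{"dx":-0.062,"dy":-0.23,"dz":-0.128,"spin":19.8,"fingers":1},{"dx":-0.0695,"dy":-0.2535,"dz":-0.1,"spin":19.8,"fingers":1},{"dx":-0.0695,"dy":-0.2535,"dz":-0.075,"spin":19.8,"fingers":1},{"dx":-0.0695,"dy":-0.2535,"dz":-0.065,"spin":19.8,"fingers":1},{"dx":-0.0695,"dy":-0.2535,"dz":-0.06,"spin":19.8,"fingers":1},{"dx":-0.0695,"dy":-0.2535,"dz":-0.06,"spin":19.8,"fingers":1}]}}

```text
t: 29.82
ee_pos: [507.3, 143.9, 61.6]
tool_rot: [1.0, 0.018, 0.0, -0.0]
wrist_force: [-0.3, -0.5, -0.5]
opening: 0.567
finger_force: 30.0
```

```bash
python3 look.py w7; python3 chk.py 507,144.2,47.6; python3 - <<'E'
from h import *
im=cv2.imread("pics/w7.png")
E
```

```text
29.825 [507.3 143.9  61.6] [ 0.23  0.35 -0.68  1.87  0.26  1.01 -2.1 ]
bubble_mid [432.0, 160.0] 0.65 [564.2  63.5  54.7]
board_mid [182.0, 162.0] 0.89 [557.2 204.5  45.7]
pad (584.6, 72.8, 119.9, 38.1, 2.0, [405.0, 98.0])
pad (601.9, 149.5, 79.7, 56.1, 2.0, [250.0, 105.0])
glass (512.7, 135.6, 73.4, 53.8, 2.7, [296.0, 215.0])
glass bench (421.8, -212.5, 85.0, 45.7, 14.3, [356.0, 257.0])
glass bench (622.0, 159.2, 95.7, 52.6, 1.2, [197.0, 172.0])
glass laid (610.8, 148.7, 91.1, 50.0, 1.2, [197.0, 172.0])
30.075 [507.2 144.   61.8] 0.5714364480674177 [-0.  -0.5 -1.4] yaw 2.03
507,144.2,47.6 [-0.0002 -0.0002  0.0142]
```

View pics/w7.png

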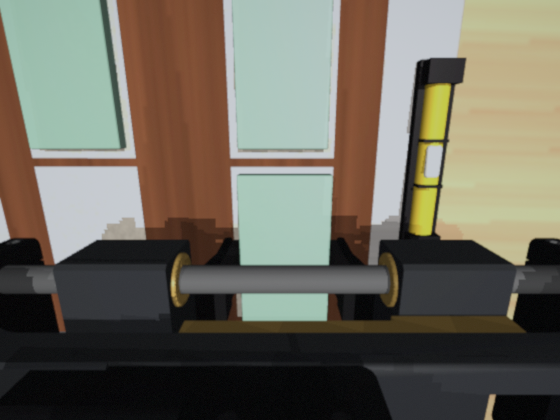

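The two far pads hold their samples centred (around (65,75) and (283,75)), and sample 3 hangs over the near-right pad. I lower it.

Request:
{"fn": "jog_arm", "kwargs": {"newtons": 30, "series": [{"dx":0,"dy":0,"dz":0.009,"spin":0,"fingers":1},{"dx":0,"dy":0,"dz":0.012,"spin":0,"fingers":1},{"dx":0,"dy":0,"dz":0.0138,"spin":0,"fingers":1},{"dx":0,"dy":0,"dz":0.0142,"spin":0,"fingers":1},{"dx":0,"dy":0,"dz":0.0142,"spin":0,"fingers":1}]}}

```text
t: 30.7
ee_pos: [506.9, 144.1, 47.2]
tool_rot: [1.0, 0.018, 0.0, 0.0]
wrist_force: [-0.9, 0.4, -0.7]
opening: 0.57
finger_force: 30.0
```

Request:
{"fn": "jog_arm", "kwargs": {"newtons": 30, "series": [{"dx":0,"dy":0,"dz":0.0005,"spin":0,"fingers":1},{"dx":0,"dy":0,"dz":0.0005,"spin":0,"fingers":0},{"dx":0,"dy":0,"dz":0.0005,"spin":0,"fingers":0},{"dx":0,"dy":0,"dz":0.0005,"spin":0,"fingers":0},{"dx":0,"dy":0,"dz":-0.03,"spin":0,"fingers":0},{"dx":0,"dy":0,"dz":-0.08,"spin":0,"fingers":0},{"dx":-0.012,"dy":0.045,"dz":-0.12,"spin":0,"fingers":0},{"dx":-0.028,"dy":0.1,"dz":-0.13,"spin":-6,"fingers":0},{"dx":-0.043,"dy":0.155,"dz":-0.13,"spin":-12.3,"fingers":0},{"dx":-0.058,"dy":0.21,"dz":-0.13,"spin":-12.3,"fingers":0},{"dx":-0.074,"dy":0.265,"dz":-0.13,"spin":-12.3,"fingers":0},{"dx":-0.088,"dy":0.32,"dz":-0.13,"spin":-12.3,"fingers":0}]}}

```text
t: 32.2
ee_pos: [429.7, -180.7, 177.4]
tool_rot: [0.992, 0.125, 0.0, 0.0]
wrist_force: [1.9, -0.0, -0.7]
opening: 1.001
finger_force: 0.0
```

Request:
{"fn": "jog_arm", "kwargs": {"newtons": 30, "series": [{"dx":-0.002,"dy":0.035,"dz":0.02,"spin":0,"fingers":0},{"dx":-0.002,"dy":0.035,"dz":0.07,"spin":0,"fingers":0},{"dx":-0.002,"dy":0.035,"dz":0.12,"spin":0,"fingers":0},{"dx":-0.002,"dy":0.035,"dz":0.145,"spin":0,"fingers":0},{"dx":-0.002,"dy":0.035,"dz":0.145,"spin":0,"fingers":0}]}}

```text
t: 32.83
ee_pos: [435.8, -212.6, 30.7]
tool_rot: [0.992, 0.125, -0.001, -0.001]
wrist_force: [-0.6, 0.1, 0.6]
opening: 1.001
finger_force: 0.0
```

```bash
python3 look.py w8;  python3 chk.py 421.8,-212.6,2.5
```

```text
32.825 [ 435.8 -212.6   30.7] [ 0.75  0.27 -0.43  2.    0.14  0.9  -1.07]
glass bench (512.8, 154.1, 98.9, 55.7, 1.6, [197.0, 219.0])
glass bench (601.1, 268.8, 61.4, 36.1, -2.9, [152.0, 185.0])
glass bench (621.9, 159.2, 96.0, 52.6, 1.2, [196.0, 173.0])
glass laid (506.8, 143.9, 94.1, 53.0, 1.6, [197.0, 219.0])
glass laid (590.9, 253.0, 58.4, 34.4, -2.9, [152.0, 185.0])
glass laid (610.7, 148.7, 91.3, 50.0, 1.2, [196.0, 173.0])
33.075 [ 438.  -213.7   33.6] 0.997342240615427 [0.5 0.6 0.1] yaw 14.34
421.8,-212.6,2.5 [-0.0155 -0.0052  0.0311]
```

Request:
{"fn": "jog_arm", "kwargs": {"newtons": 30, "series": [{"dx":-0.0155,"dy":-0.005,"dz":0.0,"spin":0,"fingers":0},{"dx":-0.0155,"dy":-0.005,"dz":0.02,"spin":0,"fingers":0},{"dx":-0.0155,"dy":-0.005,"dz":0.03,"spin":0,"fingers":0},{"dx":-0.0155,"dy":-0.005,"dz":0.03,"spin":0,"fingers":0}]}}

```text
t: 33.58
ee_pos: [420.1, -212.1, 1.9]
tool_rot: [0.992, 0.125, -0.0, -0.0]
wrist_force: [0.0, 0.2, 0.0]
opening: 1.002
finger_force: 0.0
```

```bash
python3 chk.py 421.8,-212.6,2.5|tail -2
```

```text
33.625 [ 420.6 -212.2    2.3] 0.9970710957331015 [0.5 0.2 0.1] yaw 14.35
421.8,-212.6,2.5 [ 0.0011  0.0007 -0.0002]
```

Request:
{"fn": "jog_arm", "kwargs": {"newtons": 30, "series": [{"dx":0.001,"dy":0.0005,"dz":0,"spin":0,"fingers":1},{"dx":0.001,"dy":0.0005,"dz":0,"spin":0,"fingers":1},{"dx":0.001,"dy":0.0005,"dz":0,"spin":0,"fingers":1},{"dx":0.001,"dy":0.0005,"dz":0,"spin":0,"fingers":1},{"dx":0.001,"dy":0.0005,"dz":0,"spin":0,"fingers":1},{"dx":0.001,"dy":0.0005,"dz":0,"spin":0,"fingers":1},{"dx":0.001,"dy":0.0005,"dz":0,"spin":0,"fingers":1}]}}

```text
t: 34.5
ee_pos: [421.9, -212.6, 2.2]
tool_rot: [0.992, 0.125, 0.0, 0.0]
wrist_force: [0.4, -0.6, 0.7]
opening: 0.566
finger_force: 30.0
```

```bash
python3 chk.py 502.8,259.3,130|tail -2
```

```text
34.55 [ 422.  -212.6    2.2] 0.570066248786548 [ 0.3 -0.1  0.8] yaw 14.34
502.8,259.3,130 [ 0.1952 -0.4371 -0.1278]
```

Request:
{"fn": "jog_arm", "kwargs": {"newtons": 30, "series": [{"dx":0,"dy":0,"dz":-0.03,"spin":0,"fingers":1},{"dx":0,"dy":0,"dz":-0.08,"spin":0,"fingers":1},{"dx":0.012,"dy":-0.027,"dz":-0.118,"spin":0,"fingers":1},{"dx":0.034,"dy":-0.077,"dz":-0.128,"spin":0,"fingers":1},{"dx":0.057,"dy":-0.127,"dz":-0.128,"spin":4,"fingers":1},{"dx":0.079,"dy":-0.177,"dz":-0.128,"spin":8,"fingers":1},{"dx":0.101,"dy":-0.227,"dz":-0.128,"spin":12.3,"fingers":1},{"dx":0.124,"dy":-0.277,"dz":-0.128,"spin":12.3,"fingers":1},{"dx":0.146,"dy":-0.327,"dz":-0.128,"spin":12.3,"fingers":1},{"dx":0.168,"dy":-0.377,"dz":-0.128,"spin":12.3,"fingers":1},{"dx":0.188,"dy":-0.42,"dz":-0.128,"spin":12.3,"fingers":1},{"dx":0.195,"dy":-0.437,"dz":-0.128,"spin":12.3,"fingers":1}]}}

```text
t: 36.05
ee_pos: [501.9, 262.2, 129.8]
tool_rot: [1.0, 0.019, -0.0, -0.001]
wrist_force: [-0.1, -0.8, -1.5]
opening: 0.568
finger_force: 30.0
```

Request:
{"fn": "jog_arm", "kwargs": {"newtons": 30, "series": [{"dx":0,"dy":0,"dz":0.03,"spin":0,"fingers":1},{"dx":0,"dy":0,"dz":0.06,"spin":0,"fingers":1},{"dx":0,"dy":0,"dz":0.068,"spin":0,"fingers":1},{"dx":0,"dy":0,"dz":0.068,"spin":0,"fingers":1}]}}

```text
t: 36.55
ee_pos: [502.6, 258.7, 62.3]
tool_rot: [1.0, 0.018, -0.0, 0.0]
wrist_force: [0.3, -0.5, -0.1]
opening: 0.57
finger_force: 30.0
```

```bash
python3 chk.py 502.8,259.3,47.6
```

```text
glass bench (512.8, 154.1, 99.3, 55.7, 1.6, [197.0, 219.0])
glass bench (601.0, 267.4, 61.6, 33.3, -2.9, [152.0, 185.0])
glass bench (622.0, 159.2, 95.9, 52.6, 1.2, [196.0, 173.0])
glass laid (506.8, 143.9, 94.5, 53.0, 1.6, [197.0, 219.0])
glass laid (590.7, 251.7, 58.6, 31.7, -2.9, [152.0, 185.0])
glass laid (610.7, 148.7, 91.3, 50.0, 1.2, [196.0, 173.0])
36.6 [503.1 259.1  63. ] 0.5653386838953068 [ 0.6  0.6 -0.7] yaw 2.01
502.8,259.3,47.6 [-0.0003 -0.0002  0.0154]
```

Request:
{"fn": "jog_arm", "kwargs": {"newtons": 30, "series": [{"dx":0,"dy":0,"dz":0.009,"spin":0,"fingers":1},{"dx":0,"dy":0,"dz":0.013,"spin":0,"fingers":1},{"dx":0,"dy":0,"dz":0.0148,"spin":0,"fingers":1},{"dx":0,"dy":0,"dz":0.0148,"spin":0,"fingers":1}]}}

```text
t: 37.1
ee_pos: [502.6, 259.1, 47.8]
tool_rot: [1.0, 0.018, 0.0, 0.0]
wrist_force: [-1.2, -1.9, 4.7]
opening: 0.571
finger_force: 30.0
```

Request:
{"fn": "jog_arm", "kwargs": {"newtons": 30, "series": [{"dx":0,"dy":0,"dz":0,"spin":0,"fingers":0},{"dx":0,"dy":0,"dz":0,"spin":0,"fingers":0},{"dx":0,"dy":0,"dz":0,"spin":0,"fingers":0},{"dx":0,"dy":0,"dz":-0.03,"spin":0,"fingers":0},{"dx":0,"dy":0,"dz":-0.08,"spin":0,"fingers":0},{"dx":0,"dy":0.04,"dz":-0.13,"spin":0,"fingers":0},{"dx":0,"dy":0.1,"dz":-0.17,"spin":0,"fingers":0},{"dx":0,"dy":0.16,"dz":-0.18,"spin":0,"fingers":0},{"dx":0,"dy":0.22,"dz":-0.18,"spin":0,"fingers":0},{"dx":0,"dy":0.28,"dz":-0.18,"spin":0,"fingers":0},{"dx":0,"dy":0.34,"dz":-0.18,"spin":0,"fingers":0},{"dx":0,"dy":0.4,"dz":-0.18,"spin":0,"fingers":0}]}}

```text
t: 38.6
ee_pos: [516.6, -142.7, 227.6]
tool_rot: [1.0, 0.018, 0.0, 0.0]
wrist_force: [0.5, -0.3, 0.2]
opening: 0.998
finger_force: 0.0
```

```bash
python3 - <<'E'
from h import *
for _ in range(2): im,D=cams.grab_frame("top")
cv2.imwrite("pics/t3.png",cv2.resize(im[120:320,90:490],None,fx=2,fy=2,interpolation=2));P=cloud(cam("top"),D)
c=cam("top")
for r in rects(im,c,54,glassmask(im),1500,9000): print("glass",r)
for a,b in((80,110),(38,60)):
    m=(P[...,2]>a)&(P[...,2]<b)&(P[...,1]<-300)&(P[...,0]>400)&(P[...,0]<650)&(P[...,1]>-500)
    Q=P[m];print(len(Q),cv2.minAreaRect(Q[:,:2].astype(np.float32)),np.median(Q[:,2]))
im,D=cams.grab_frame("side");cv2.imwrite("pics/s3.png",im)
st=env.get_state();print(st["ee_pos"],st["t"])
E
```

```text
glass (502.8, 250.4, 92.0, 35.8, 2.2, [149.0, 221.0])
glass (507.5, 144.5, 92.5, 53.2, 2.7, [197.0, 219.0])
glass (596.6, 242.2, 80.3, 28.8, -17.1, [153.0, 181.0])
glass (610.6, 148.6, 90.1, 52.8, -0.6, [196.0, 173.0])
494 ((533.5620727539062, -410.67169189453125), (19.562068939208984, 121.81643676757812), 77.7470474243164) 95.90096907886289
822 ((530.061279296875, -426.1971740722656), (49.42141342163086, 189.7816925048828), 78.0693588256836) 48.40436179583071
[ 516.21168395 -144.30334999  226.85447075] 38.75
```

View pics/t3.png

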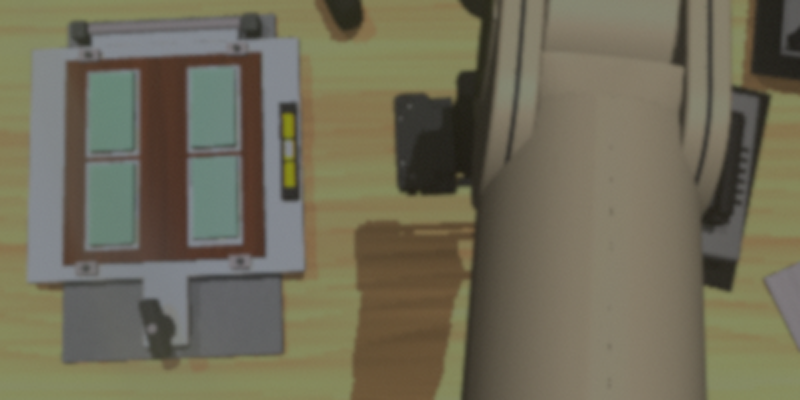

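All four samples lie in their pads (crop (112,112), (112,203), (213,107), (215,198)) and the bubble is centred at (289,150). Next is the lamp.

Request:
{"fn": "jog_arm", "kwargs": {"newtons": 50, "series": [{"dx":0.0,"dy":0.06,"dz":0,"spin":0,"fingers":0},{"dx":0.003,"dy":0.12,"dz":0,"spin":7,"fingers":0},{"dx":0.005,"dy":0.18,"dz":0,"spin":13.4,"fingers":0},{"dx":0.0075,"dy":0.235,"dz":0,"spin":13.4,"fingers":0},{"dx":0.0075,"dy":0.267,"dz":0.03,"spin":13.4,"fingers":0},{"dx":0.0075,"dy":0.267,"dz":0.07,"spin":13.4,"fingers":0},{"dx":0.0075,"dy":0.267,"dz":0.09,"spin":13.4,"fingers":0},{"dx":0.0075,"dy":0.267,"dz":0.09,"spin":13.4,"fingers":0},{"dx":0.0075,"dy":0.267,"dz":0.09,"spin":13.4,"fingers":0}]}}

```text
t: 39.88
ee_pos: [535.0, -406.9, 139.4]
tool_rot: [0.995, -0.098, 0.001, 0.001]
wrist_force: [0.0, 0.4, 0.8]
opening: 0.998
finger_force: 0.0
```

```bash
python3 chk.py 533.4,-410.4,68|tail -2; python3 - <<'E'
from h import *
st=env.get_state();im,D=cams.grab_frame("wrist");cv2.imwrite("pics/w9.png",im);P=cloud(cam("wrist",st),D)
for a,b in((88,105),(40,60)):
    m=(P[...,2]>a)&(P[...,2]<b)&(P[...,1]<-310)&(P[...,0]>400)&(P[...,0]<680)&(P[...,1]>-510)
    Q=P[m];print(len(Q),cv2.minAreaRect(Q[:,:2].astype(np.float32)),np.median(Q[:,2]) if len(Q) else 0)
E
```

```text
39.925 [ 535.  -407.1  139.5] 0.998840395668287 [ 0.   0.4 -0.3] yaw -11.32
533.4,-410.4,68 [-0.0011  0.0034  0.0715]
2841 ((534.3475341796875, -413.07061767578125), (18.047122955322266, 109.0075912475586), 79.03160858154297) 95.75567340297175
13778 ((564.1493530273438, -423.62530517578125), (104.01143646240234, 258.36285400390625), 70.76844787597656) 48.080838138359795
```

View pics/w9.png

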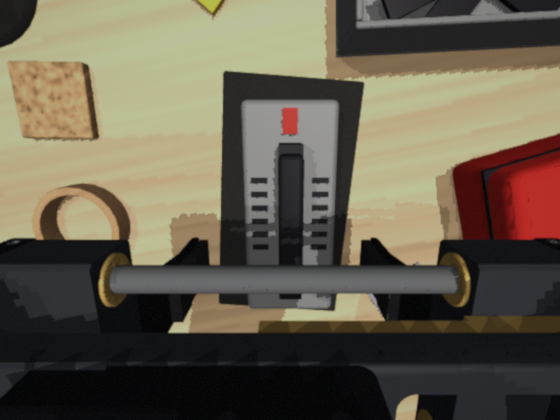

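The lamp's handle lies between the open fingers, spanning rows 145–300 near column 290. I descend and grip it.

Request:
{"fn": "jog_arm", "kwargs": {"newtons": 55, "series": [{"dx":0,"dy":0.0045,"dz":0.03,"spin":0,"fingers":0},{"dx":0,"dy":0.0045,"dz":0.06,"spin":0,"fingers":0},{"dx":0,"dy":0.0045,"dz":0.0715,"spin":0,"fingers":0},{"dx":0,"dy":0.0045,"dz":0.0715,"spin":0,"fingers":1},{"dx":0,"dy":0.0045,"dz":0.0715,"spin":0,"fingers":1},{"dx":0,"dy":0.0045,"dz":0.0715,"spin":0,"fingers":1},{"dx":0,"dy":0.0045,"dz":0.0715,"spin":0,"fingers":1},{"dx":0,"dy":0.0045,"dz":0.0715,"spin":0,"fingers":1},{"dx":0,"dy":0.0045,"dz":0.0715,"spin":0,"fingers":1},{"dx":0,"dy":0.0045,"dz":0.0715,"spin":0,"fingers":1},{"dx":0,"dy":0.0045,"dz":0.0715,"spin":0,"fingers":1},{"dx":0,"dy":0.0045,"dz":0.0715,"spin":0,"fingers":1}]}}

```text
t: 41.48
ee_pos: [533.0, -411.5, 65.9]
tool_rot: [0.995, -0.099, 0.0, 0.0]
wrist_force: [-0.4, 0.1, 0.2]
opening: 0.2
finger_force: 55.0
```

Request:
{"fn": "jog_arm", "kwargs": {"newtons": 55, "series": [{"dx":0,"dy":0,"dz":0,"spin":0,"fingers":1},{"dx":0,"dy":0,"dz":0,"spin":0,"fingers":1}]}}

```text
t: 41.72
ee_pos: [533.0, -411.5, 65.9]
tool_rot: [0.995, -0.099, 0.0, 0.0]
wrist_force: [0.9, 0.1, -0.9]
opening: 0.196
finger_force: 55.0
```

```bash
python3 chk.py 557.3,204,211|tail -2
```

```text
41.775 [ 533.  -411.6   65.8] 0.19877456478795177 [-0.2 -0.1 -0.7] yaw -11.36
557.3,204,211 [-0.0974 -0.6083 -0.1451]
```

Request:
{"fn": "jog_arm", "kwargs": {"newtons": 58, "series": [{"dx":0,"dy":0,"dz":-0.01,"spin":0,"fingers":1},{"dx":0,"dy":0,"dz":-0.04,"spin":0,"fingers":1},{"dx":0,"dy":0,"dz":-0.08,"spin":0,"fingers":1},{"dx":0,"dy":0,"dz":-0.12,"spin":0,"fingers":1},{"dx":-0.003,"dy":-0.015,"dz":-0.142,"spin":0,"fingers":1},{"dx":-0.008,"dy":-0.045,"dz":-0.142,"spin":0,"fingers":1},{"dx":-0.015,"dy":-0.09,"dz":-0.142,"spin":0,"fingers":1},{"dx":-0.023,"dy":-0.14,"dz":-0.142,"spin":-3,"fingers":1},{"dx":-0.031,"dy":-0.19,"dz":-0.142,"spin":-6,"fingers":1},{"dx":-0.039,"dy":-0.24,"dz":-0.142,"spin":-9,"fingers":1},{"dx":-0.047,"dy":-0.285,"dz":-0.142,"spin":-12,"fingers":1},{"dx":-0.054,"dy":-0.33,"dz":-0.142,"spin":-13.3,"fingers":1}]}}

```text
t: 43.28
ee_pos: [543.9, -74.7, 207.4]
tool_rot: [1.0, 0.018, -0.001, 0.0]
wrist_force: [1.4, -1.3, -2.7]
opening: 0.2
finger_force: 58.0
```

```bash
python3 chk.py 557.4,203.9,208|tail -2; python3 - <<'E'
from h import *
st=env.get_state();im,D=cams.grab_frame("side");cv2.imwrite("pics/s4.png",im)
E
```

```text
43.325 [544.2 -66.8 207.7] 0.20007372802103562 [ 0.7  7.7 -3.4] yaw 2.56
557.4,203.9,208 [ 0.0253 -0.2698  0.0006]
```

View pics/s4.png

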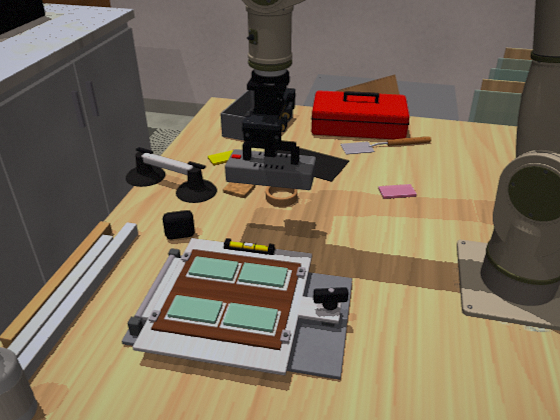

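The side view shows all four samples flat on the pads around (230,290) and the lamp hanging level at about (270,167). I carry on to the board's middle.

Request:
{"fn": "jog_arm", "kwargs": {"newtons": 58, "series": [{"dx":0.003,"dy":-0.025,"dz":0,"spin":0,"fingers":1},{"dx":0.007,"dy":-0.07,"dz":0,"spin":0,"fingers":1},{"dx":0.011,"dy":-0.12,"dz":0,"spin":0,"fingers":1},{"dx":0.016,"dy":-0.17,"dz":0,"spin":0,"fingers":1},{"dx":0.021,"dy":-0.22,"dz":0,"spin":0,"fingers":1},{"dx":0.024,"dy":-0.25,"dz":0,"spin":0,"fingers":1},{"dx":0.025,"dy":-0.265,"dz":0,"spin":0,"fingers":1},{"dx":0.025,"dy":-0.27,"dz":0,"spin":0,"fingers":1},{"dx":0.025,"dy":-0.27,"dz":0,"spin":0,"fingers":1},{"dx":0.025,"dy":-0.27,"dz":0,"spin":0,"fingers":1}]}}

```text
t: 44.62
ee_pos: [561.1, 191.8, 207.8]
tool_rot: [1.0, 0.016, 0.0, 0.0]
wrist_force: [0.6, -0.4, -2.8]
opening: 0.196
finger_force: 58.0
```

```bash
python3 chk.py 557.4,203.9,208|tail -2; python3 - <<'E'
from h import *
st=env.get_state();im,D=cams.grab_frame("side");cv2.imwrite("pics/s5.png",im[100:400,80:400].repeat(2,0).repeat(2,1))
P=cloud(cam("side"),D)
m=(abs(P[...,0]-557)<120)&(abs(P[...,1]-204)<60)&(P[...,2]>110)&(P[...,2]<200)
Q=P[m];print(len(Q),np.nanpercentile(Q,[2,50,98],axis=0).round(1))
E
```

```text
44.675 [561.1 191.9 207.9] 0.19613255948164734 [-0.5 -0.4 -4.2] yaw 1.84
557.4,203.9,208 [-0.0034 -0.0121 -0.0002]
4273 [[466.6 161.2 150.6]
 [550.9 224.4 188.3]
 [649.4 235.  193.7]]
```

View pics/s5.png

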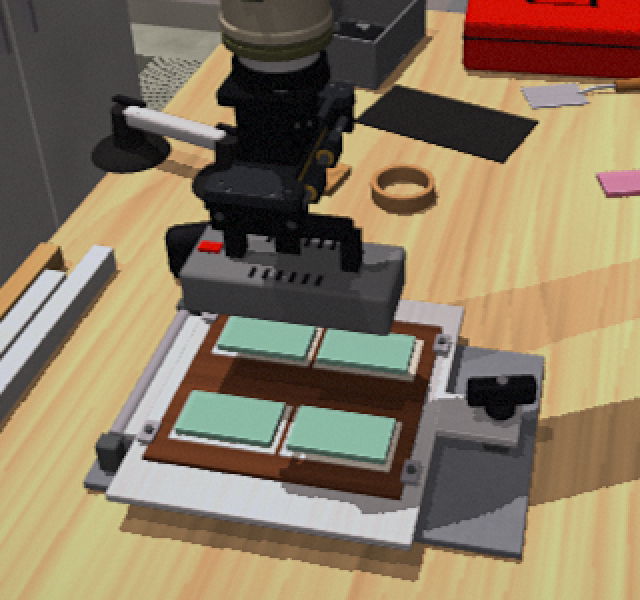

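The lamp is over the board with its top at about 190 mm, so its underside is about 10 cm above the board. I correct 12 mm and hold for over three seconds.

Request:
{"fn": "jog_arm", "kwargs": {"newtons": 58, "series": [{"dx":-0.002,"dy":-0.005,"dz":0,"spin":0,"fingers":1},{"dx":-0.0042,"dy":-0.01,"dz":0,"spin":0,"fingers":1},{"dx":-0.0042,"dy":-0.012,"dz":0,"spin":0,"fingers":1},{"dx":-0.0042,"dy":-0.012,"dz":0,"spin":0,"fingers":1},{"dx":-0.0042,"dy":-0.012,"dz":0,"spin":0,"fingers":1},{"dx":-0.0042,"dy":-0.012,"dz":0,"spin":0,"fingers":1},{"dx":-0.0042,"dy":-0.012,"dz":0,"spin":0,"fingers":1},{"dx":-0.0042,"dy":-0.012,"dz":0,"spin":0,"fingers":1},{"dx":-0.0042,"dy":-0.012,"dz":0,"spin":0,"fingers":1},{"dx":-0.0042,"dy":-0.012,"dz":0,"spin":0,"fingers":1},{"dx":-0.0042,"dy":-0.012,"dz":0,"spin":0,"fingers":1},{"dx":-0.0042,"dy":-0.012,"dz":0,"spin":0,"fingers":1}]}}

```text
t: 46.22
ee_pos: [556.2, 205.2, 207.8]
tool_rot: [1.0, 0.017, 0.0, 0.0]
wrist_force: [-0.7, -0.5, -3.1]
opening: 0.198
finger_force: 58.0
```

Request:
{"fn": "jog_arm", "kwargs": {"newtons": 58, "series": [{"dx":0,"dy":0,"dz":0,"spin":0,"fingers":1},{"dx":0,"dy":0,"dz":0,"spin":0,"fingers":1},{"dx":0,"dy":0,"dz":0,"spin":0,"fingers":1},{"dx":0,"dy":0,"dz":0,"spin":0,"fingers":1},{"dx":0,"dy":0,"dz":0,"spin":0,"fingers":1},{"dx":0,"dy":0,"dz":0,"spin":0,"fingers":1},{"dx":0,"dy":0,"dz":0,"spin":0,"fingers":1},{"dx":0,"dy":0,"dz":0,"spin":0,"fingers":1},{"dx":0,"dy":0,"dz":0,"spin":0,"fingers":1},{"dx":0,"dy":0,"dz":0,"spin":0,"fingers":1},{"dx":0,"dy":0,"dz":0,"spin":0,"fingers":1},{"dx":0,"dy":0,"dz":0,"spin":0,"fingers":1}]}}

```text
t: 47.72
ee_pos: [556.2, 205.2, 207.8]
tool_rot: [1.0, 0.017, 0.0, 0.0]
wrist_force: [0.7, 0.2, -3.5]
opening: 0.201
finger_force: 58.0
```

Request:
{"fn": "jog_arm", "kwargs": {"newtons": 58, "series": [{"dx":0,"dy":0,"dz":0,"spin":0,"fingers":1},{"dx":0,"dy":0,"dz":0,"spin":0,"fingers":1},{"dx":0,"dy":0,"dz":0,"spin":0,"fingers":1},{"dx":0,"dy":0,"dz":0,"spin":0,"fingers":1},{"dx":0,"dy":0,"dz":0,"spin":0,"fingers":1},{"dx":0,"dy":0,"dz":0,"spin":0,"fingers":1},{"dx":0,"dy":0,"dz":0,"spin":0,"fingers":1},{"dx":0,"dy":0,"dz":0,"spin":0,"fingers":1},{"dx":0,"dy":0,"dz":0,"spin":0,"fingers":1},{"dx":0,"dy":0,"dz":0,"spin":0,"fingers":1},{"dx":0,"dy":0,"dz":0,"spin":0,"fingers":1},{"dx":0,"dy":0,"dz":0,"spin":0,"fingers":1}]}}

```text
t: 49.22
ee_pos: [556.3, 205.1, 207.8]
tool_rot: [1.0, 0.017, 0.0, 0.0]
wrist_force: [-0.6, -0.2, -4.0]
opening: 0.197
finger_force: 58.0
```

```bash
python3 chk.py 544,-66,208 533.0,-411.5,208|tail -3; python3 - <<'E'
from h import *
# mat pose from top picture (dark region at z=4) and current pic
im,D=cams.grab_frame("top");c=cam("top")
m=(im.max(2)<45).astype(np.uint8); m[:, :380]=0
for r in rects(im,c,4,m,8000,50000): print("mat",r)
E
```

```text
49.275 [556.2 205.2 207.9] 0.1994552016315657 [ 0.1 -0.7 -5.2] yaw 1.95
544,-66,208 [-2.140e-02  2.706e-01 -1.000e-04]
533.0,-411.5,208 [-4.420e-02  6.156e-01 -1.000e-04]
mat (533.0, -407.0, 230.5, 120.3, -15.5, [438.0, 210.0])
mat (732.7, -602.7, 216.2, 182.8, 81.4, [500.0, 141.0])
mat (751.8, -622.1, 171.8, 158.5, 81.7, [523.0, 117.0])
```

The lamp was held steady for over 4 s. I take it back to the mat.

Request:
{"fn": "jog_arm", "kwargs": {"newtons": 58, "series": [{"dx":-0.001,"dy":0.02,"dz":0,"spin":0,"fingers":1},{"dx":-0.004,"dy":0.06,"dz":0,"spin":0,"fingers":1},{"dx":-0.008,"dy":0.11,"dz":0,"spin":0,"fingers":1},{"dx":-0.012,"dy":0.165,"dz":0,"spin":0,"fingers":1},{"dx":-0.016,"dy":0.22,"dz":0,"spin":0,"fingers":1},{"dx":-0.02,"dy":0.275,"dz":0,"spin":3,"fingers":1},{"dx":-0.024,"dy":0.33,"dz":0,"spin":6,"fingers":1},{"dx":-0.028,"dy":0.385,"dz":0,"spin":9,"fingers":1},{"dx":-0.032,"dy":0.44,"dz":0,"spin":12,"fingers":1},{"dx":-0.036,"dy":0.495,"dz":0,"spin":15,"fingers":1},{"dx":-0.039,"dy":0.54,"dz":0,"spin":15,"fingers":1},{"dx":-0.042,"dy":0.58,"dz":0,"spin":15,"fingers":1}]}}

```text
t: 50.82
ee_pos: [533.5, -377.9, 207.7]
tool_rot: [0.993, -0.114, -0.0, 0.0]
wrist_force: [0.0, 0.1, -4.0]
opening: 0.2
finger_force: 58.0
```

Request:
{"fn": "jog_arm", "kwargs": {"newtons": 58, "series": [{"dx":0.002,"dy":0.02,"dz":0,"spin":0,"fingers":1},{"dx":0.003,"dy":0.033,"dz":0,"spin":0,"fingers":1},{"dx":0.003,"dy":0.033,"dz":0.03,"spin":0,"fingers":1},{"dx":0.003,"dy":0.033,"dz":0.07,"spin":0,"fingers":1},{"dx":0.003,"dy":0.033,"dz":0.1,"spin":0,"fingers":1},{"dx":0.003,"dy":0.033,"dz":0.12,"spin":0,"fingers":1},{"dx":0.003,"dy":0.033,"dz":0.125,"spin":0,"fingers":1},{"dx":0.003,"dy":0.033,"dz":0.125,"spin":0,"fingers":1}]}}

```text
t: 51.82
ee_pos: [530.0, -408.7, 83.7]
tool_rot: [0.994, -0.114, 0.0, 0.0]
wrist_force: [0.1, 0.2, -3.6]
opening: 0.202
finger_force: 58.0
```

```bash
python3 chk.py 532,-409.5,65.8|tail -2
```

```text
51.875 [ 530.2 -409.    84.2] 0.19748425330608085 [ 0.7  0.5 -3.4] yaw -13.05
532,-409.5,65.8 [0.0019 0.0001 0.0184]
```

Request:
{"fn": "jog_arm", "kwargs": {"newtons": 58, "series": [{"dx":0.002,"dy":0,"dz":0.008,"spin":0,"fingers":1},{"dx":0.002,"dy":0,"dz":0.013,"spin":0,"fingers":1},{"dx":0.002,"dy":0,"dz":0.016,"spin":0,"fingers":1},{"dx":0.002,"dy":0,"dz":0.0175,"spin":0,"fingers":1},{"dx":0.002,"dy":0,"dz":0.0182,"spin":0,"fingers":1},{"dx":0.002,"dy":0,"dz":0.0182,"spin":0,"fingers":1}]}}

```text
t: 52.62
ee_pos: [531.2, -409.1, 65.8]
tool_rot: [0.994, -0.114, -0.0, 0.0]
wrist_force: [-5.1, 3.7, 5.4]
opening: 0.197
finger_force: 58.0
```

Contact made. I release, rise and move clear of the top camera.

Request:
{"fn": "jog_arm", "kwargs": {"newtons": 30, "series": [{"dx":0,"dy":0,"dz":0,"spin":0,"fingers":0},{"dx":0,"dy":0,"dz":0,"spin":0,"fingers":0},{"dx":0,"dy":0,"dz":0,"spin":0,"fingers":0},{"dx":0,"dy":0,"dz":0,"spin":0,"fingers":0},{"dx":0,"dy":0,"dz":0,"spin":0,"fingers":0},{"dx":0,"dy":0,"dz":0,"spin":0,"fingers":0},{"dx":0,"dy":0,"dz":-0.04,"spin":0,"fingers":0},{"dx":0,"dy":0,"dz":-0.1,"spin":0,"fingers":0},{"dx":0,"dy":0,"dz":-0.16,"spin":0,"fingers":0},{"dx":-0.05,"dy":0.03,"dz":-0.18,"spin":0,"fingers":0},{"dx":-0.1,"dy":0.06,"dz":-0.18,"spin":0,"fingers":0},{"dx":-0.14,"dy":0.08,"dz":-0.18,"spin":0,"fingers":0}]}}

```text
t: 54.12
ee_pos: [374.4, -456.7, 245.1]
tool_rot: [0.993, -0.115, 0.0, 0.001]
wrist_force: [0.4, -0.4, 0.2]
opening: 0.998
finger_force: 0.0
```

```bash
python3 - <<'E'
from h import *
for _ in range(2): im,D=cams.grab_frame("top")
cv2.imwrite("pics/t6.png",im)
P=cloud(cam("top"),D)
m=(P[...,2]>80)&(P[...,2]<110)&(P[...,1]<-300)&(P[...,0]>440)&(P[...,0]<650)&(P[...,1]>-500)
Q=P[m];print(len(Q),cv2.minAreaRect(Q[:,:2].astype(np.float32)),np.median(Q[:,2]) if len(Q) else 0)
E
```

```text
574 ((531.39208984375, -407.6237487792969), (18.635719299316406, 121.53553771972656), 77.43327331542969) 95.41579604293003
```

View pics/t6.png

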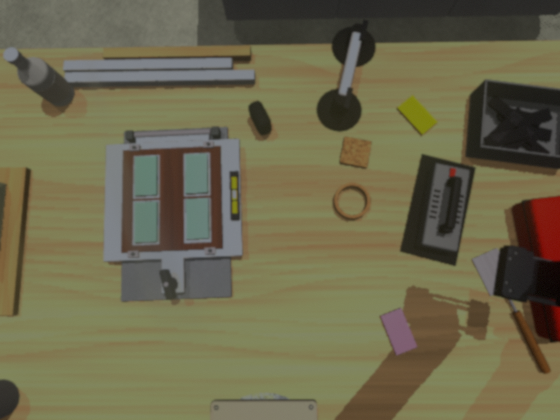

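The final view shows all four samples in their pads around (172,198), the bubble centred at (235,195), the lamp on its mat at (447,207) and the bystanders where they were. I hand in.

```bash
python3 -c "
from workcell import env
print(env.sign_off())"
```

```text
the job is handed in; nothing more can be done
None
```

The job is done and handed in at about 54 s: table level, all four samples laid one to a pad, glue cured with the lamp held steady for about four seconds, and lamp back on its mat; the hand-in gave no verdict.

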